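# Put the bench tools back on their shadow mats

### The arm

A 6-joint arm with a two-finger parallel gripper is mounted at the origin on a cart in front of the work surface, level with it; the furniture and walls round the work are solid. World frame = base frame: x ahead of the robot, y to its left, z up, the work surface at z = 0. Lengths are in m, angles in degrees, forces in N, time in s.
With the tool pointing down it reaches from about 0.25 to 0.725 m from the base axis. Payload 9.7 kg.
Tool frame: the origin (TCP) lies midway between the tips of the shut fingers; the grasp point (between the pads) lies 19 mm behind it; z points along the fingers, y is the direction in which the jaws open and shut (so a half turn about z gives the same grasp; the last joint's range is limited). The gripper opens to 85 mm and grips with 20 to 120 N. Pads are 22 mm wide; open, the fingers measure 114 mm over their backs; the gripper's body (76 mm by 85 mm) begins 54 mm behind the grasp point. The pads swing forward as they close: fully open they stand 13 mm farther back than shut.
Start: joints at [-72.536, 4.979, 10.078, 95.1, 0, 90], TCP at [0.165, -0.525, 0.231] pointing down, gripper open.
Joint ranges: [-179.16, 179.16], [-48.56, 103.87], [-65.8, 70.77], [-126.05, 130.52], [-82.76, 87.17], [-180, 180]. Speed limits (degrees/s): [127.2, 127.2, 147.25, 180, 180, 180].

### API

Orientations are given as a 3x3 rotation matrix whose columns are the frame's x, y, z axes.
In Python, from rig import robot, imaging, order gives the robot as it stands.
- The arm moves only by the tool step_arm, never from a script. Its argument "rows" is one flat list of numbers, 7 for each row, row after row: the opening in per cent of the stroke, from 0 (shut) to 100 (fully open), then the shift along the tool's x, y, z in m, then the turn, a rotation vector about the tool's x, y, z in rad. In form: [claw, dx, dy, dz, rx, ry, rz, claw, dx, dy, dz, rx, ry, rz, ...]. A call has 1 to 5 rows; each row is the pose to reach, as a shift and turn from the pose commanded when the call began, along the tool's axes at that moment; what a row does not reach only later rows make up. A row lasts 1/8 s, in which the tool goes at most 62.5 mm and 10.7 degrees, less where a joint would pass 70% of its speed; a pose out of reach is approached as far as the arm can. A call with a gripper value outside its range is refused whole. The fingers move at their own pace and stop on an object; "squeeze" is the grip in N (left out, the last holds). Time passes only in rows, so rows that repeat a pose let the fingers close. It gives the time, the measured TCP pose, the force and the opening at its end, in the units of the state.
- robot.observe(): the state, without advancing time (a new reading comes with each control period).
- imaging.snapshot(name): name is "scene" or "top" or "wrist"; returns the picture (480x640x3 uint8, red, green, blue); there is no depth.
- imaging.camera_params(name): a dict with "intrinsics" (3x3 intrinsics, pixels), "eye" and "attitude" of the camera in the world. Camera axes: x right, y down, z forward; pixel columns grow to the right and rows downward; lengths in m; the calibration is good to about 2 mm. A picture is of the moment at which its call begins: read the wrist's pose just before it. camera_params takes no time and is no camera call; for the wrist camera it gives the pose at the moment of the call.
- order.hand_in(): hands the job in, once; it reports no verdict.
The state is a dict: "time": time; "joints": joint angles; "qvel": joint speeds; "joint_efforts": joint torques, N m; "ee_pos": TCP position; "tcp_rot": TCP orientation; "force": force on the tool from outside, world axes, zero at the start; "wrist_torque": the same for the moment, N m; "opening": opening from 0.0 (shut) to 1.0 (fully open).
Only numpy, scipy, OpenCV 4.12 (cv2) and the standard library are available. Lean on these libraries where they do the work, as an engineer would, in place of code of your own. Each camera call takes 0.05 s, during which the arm holds its last target.

### The job

Put away the four tools lying on the left of the bench near you: set the block plane, the tape measure, the sanding block and the dark red tapping block each on the grey mat that bears its own silhouette, upright as it stands now, centred on the silhouette and lying along it (either end may lead). Leave the screw tin and the tape roll beside the work where they are; the other tools along the back of the bench are not part of the job.

Things in the scene. Friction and masses are not known exactly. Their poses are not given: they have to be found in the camera images.
- block_plane: The nearer of the two block planes in view (the one at the back edge is fixed): small metal block plane, 46 x 155 x 58 mm (own x, y, z), dark, brown palm rest, 0.7 kg. Loose; origin at the centre of the underside of these overall sizes, y along its length, z up. Its cheeks are 44 mm apart, 27 mm high; grip across x near y = +10 mm, 30 mm up.
- tape_measure: The nearer of the two yellow tape measures in view (the one at the right rear is fixed): steel tape measure standing on its narrow edge, 36 x 78 x 63 mm (own x, y, z), about 0.2 kg. Loose; origin at the centre of the underside of these overall sizes, y along its length, z up. The case, 34 mm thick, reaches from y = -29 to +39 mm; the small steel end hook is at y = -39 mm; grip the case across x.
- sanding_block: Light brown cork sanding block with brown abrasive paper, 62 x 113 x 31 mm (own x, y, z), about 0.08 kg; grip it across its 62 mm width. Loose; origin at the centre of the underside of these overall sizes, y along its length, z up.
- tapping_block: Plain dark red hardwood tapping block, 40 x 130 x 30 mm (own x, y, z), about 0.1 kg; grip it across its 40 mm width. Loose; origin at the centre of the underside of these overall sizes, y along its length, z up.
- mat_plane: Fixed light grey shadow mat, 85 x 175 x 6 mm (own x, y, z), origin at the centre of its underside on the worktop (top face 6 mm above it), own y along its long side; thin dark seam line round its edge. Printed flat on its top, along y and centred on the mat: a black silhouette, 50 x 159 mm with well rounded corners: the place of the block plane.
- mat_tape: Fixed light grey shadow mat, 85 x 175 x 6 mm (own x, y, z), origin at the centre of its underside on the worktop (top face 6 mm above it), own y along its long side; thin dark seam line round its edge. Printed flat on its top, along y and centred on the mat: a yellow silhouette, 40 mm wide and 82 mm long with a narrower nose at its -y end: the place of the tape measure.
- mat_sanding: Fixed light grey shadow mat, 85 x 175 x 6 mm (own x, y, z), origin at the centre of its underside on the worktop (top face 6 mm above it), own y along its long side; thin dark seam line round its edge. Printed flat on its top, along y and centred on the mat: an orange-brown silhouette, 66 x 117 mm, the widest one: the place of the sanding block.
- mat_tapping: Fixed light grey shadow mat, 85 x 175 x 6 mm (own x, y, z), origin at the centre of its underside on the worktop (top face 6 mm above it), own y along its long side; thin dark seam line round its edge. Printed flat on its top, along y and centred on the mat: a red silhouette, 44 x 134 mm: the place of the tapping block.
- screw_tin: Open round metal tin with screws, 74 mm across, 34 mm high, loose, origin at the centre of its underside; a bystander beyond the mats, to be left alone.
- tape_roll: Roll of beige masking tape lying flat, 96 mm across, 25 mm high, loose, origin at the centre of its underside; a bystander beyond the tools, about straight ahead (another roll far to the right is fixed), to be left alone.
Things that resemble listed ones, but are neither listed nor needed, are in the scene too. Leave any turquoise look-alike of the sanding_block alone.

How it is judged (in metres and radians):
At the end, for the whole second after the job is handed in: Each of the four tools stands level on its own mat (underside on the mat's top, tilt under 0.1 rad), its origin within 13 mm horizontally of the mat's centre and its length within 0.2 rad of the mat's long side, either way round; all are at rest (horizontal distance between block_plane and mat_plane below 0.013 m and angle between the y axis of block_plane and the y axis of mat_plane, either way round below 0.2 rad and z of block_plane in the frame of mat_plane between 0.002 and 0.01 m and angle between each of block_plane, tape_measure, sanding_block, tapping_block's own z axis and vertical below 0.1 rad and linear speed of each of block_plane, tape_measure, sanding_block, tapping_block below 0.02 m/s and angular speed of each of block_plane, tape_measure, sanding_block, tapping_block below 0.2 rad/s and horizontal distance between tape_measure and mat_tape below 0.013 m and angle between the y axis of tape_measure and the y axis of mat_tape, either way round below 0.2 rad and z of tape_measure in the frame of mat_tape between 0.002 and 0.01 m and horizontal distance between sanding_block and mat_sanding below 0.013 m and angle between the y axis of sanding_block and the y axis of mat_sanding, either way round below 0.2 rad and z of sanding_block in the frame of mat_sanding between 0.002 and 0.01 m and horizontal distance between tapping_block and mat_tapping below 0.013 m and angle between the y axis of tapping_block and the y axis of mat_tapping, either way round below 0.2 rad and z of tapping_block in the frame of mat_tapping between 0.002 and 0.01 m); the robot touches nothing.
It fails at once if the screw tin is pushed more than 20 mm from where it stood (distance of screw_tin from where it was at the start of the episode above 0.02 m).
It fails at once if the tape roll is pushed more than 20 mm from where it stood (distance of tape_roll from where it was at the start of the episode above 0.02 m).
It also fails if it takes over 115 s, if anything falls off the work surface, if the arm or the gripper's body presses on something with over 40 N, if the wrist force passes 120 N, or if a joint passes its speed limit or range.

## Working session

There is one attempt and no reset: what is moved stays moved. The work goes in short steps, Python scripts to look and compute and a tool call to move; the robot and the scene stay as the last step left them, time stands still between calls to the robot, and variables do not carry over. Pictures are saved under pics/ and viewed, and the job is handed in when it is done.

Besides the shell and the picture viewer there is one more tool, called after "Emit:" as name(argument=value, ...) on one line, values as JSON. step_arm: Moves the arm, as the interface text tells. Its arguments: {"type":"object","properties":{"rows":{"type":"array"},"squeeze":{"type":"number"}},"required":["rows"]}

```bash
ls; mkdir -p pics
python3 - <<'E'
from rig import robot, imaging, order
import cv2
s=robot.observe();print(s)
for n in ["scene","top","wrist"]:
    im=imaging.snapshot(n);cv2.imwrite(f"pics/{n}0.png",im[:,:,::-1]);print(n,imaging.camera_params(n))
E
```

```text
pics
{'time': 0.0, 'joints': array([-7.25363732e+01,  5.01111617e+00,  1.00325135e+01,  9.50987914e+01,
        1.15587553e-03,  9.00011671e+01]), 'qvel': array([-0.01779885,  0.05747607, -0.02432868,  0.02772065,  0.02204809,
        0.01931165]), 'joint_efforts': array([ 4.59454077e-04, -5.20388496e+01,  4.64799213e+01,  1.63811079e-02,
       -1.35124492e-05, -8.96451553e-07]), 'ee_pos': array([ 0.16498999, -0.5244229 ,  0.23056553]), 'tcp_rot': array([[ 9.53913777e-01,  3.00080584e-01, -3.86125656e-04],
       [ 3.00080832e-01, -9.53912899e-01,  1.29457408e-03],
       [ 2.01463013e-05, -1.35078095e-03, -9.99999087e-01]]), 'force': array([-0.04074068,  0.30493545,  0.16146989]), 'wrist_torque': array([-0.02034862,  0.00347829, -0.00109921]), 'opening': 0.9965564588105555}
scene {'intrinsics': array([[461.21255751,   0.        , 311.88372256],
       [  0.        , 461.21255751, 238.45740082],
       [  0.        ,   0.        ,   1.        ]]), 'eye': array([0.20350936, 0.88904999, 0.52671326]), 'attitude': array([[-0.90686099, -0.20437135,  0.36855868],
       [-0.42095691,  0.39786422, -0.81516829],
       [ 0.01996073, -0.89439164, -0.44683907]])}
top {'intrinsics': array([[560.8160042 ,   0.        , 312.03507564],
       [  0.        , 560.8160042 , 244.74660886],
       [  0.        ,   0.        ,   1.        ]]), 'eye': array([0.51887715, 0.02539097, 1.32213201]), 'attitude': array([[-0.02384378, -0.99692305,  0.074672  ],
       [-0.99971316,  0.02360869, -0.0040295 ],
       [ 0.00225419, -0.07474666, -0.99720001]])}
wrist {'intrinsics': array([[358.32599244,   0.        , 313.23127535],
       [  0.        , 358.32599244, 236.00259205],
       [  0.        ,   0.        ,   1.        ]]), 'eye': array([ 0.23059376, -0.5029662 ,  0.37329252]), 'attitude': array([[ 0.30069404, -0.9168291 , -0.26269279],
       [-0.95371927, -0.2895317 , -0.0811846 ],
       [-0.00162549,  0.2749469 , -0.96145804]])}
```

View pics/top0.png

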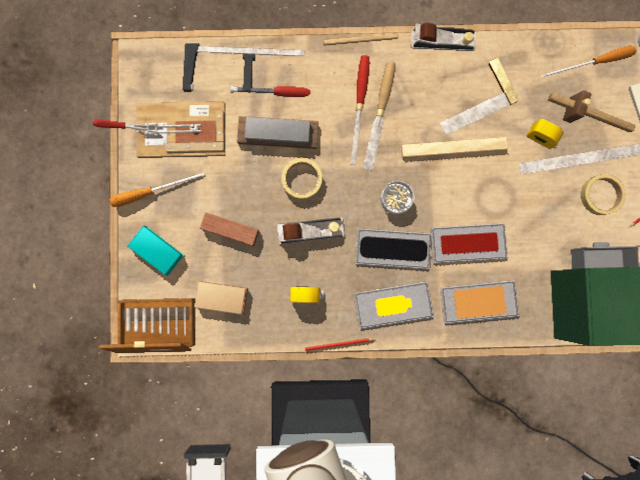

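View pics/scene0.png

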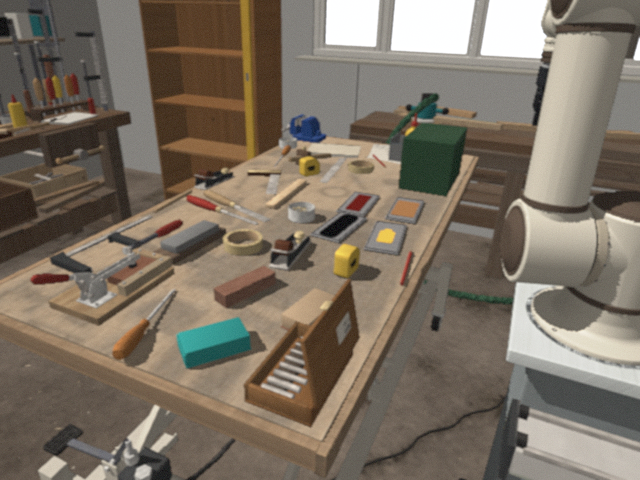

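View pics/wrist0.png

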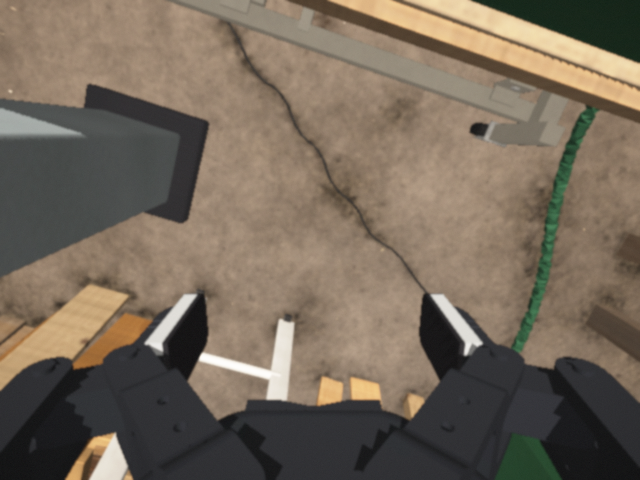

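Run:
```python
import cv2
im=cv2.imread("pics/top0.png")
c=im[195:330,185:355];cv2.imwrite("pics/c1.png",cv2.resize(c,None,fx=4.4,fy=4.4,interpolation=cv2.INTER_CUBIC))
c=im[170:340,345:525];cv2.imwrite("pics/c2.png",cv2.resize(c,None,fx=3.5,fy=3.5,interpolation=cv2.INTER_CUBIC))
c=cv2.imread("pics/scene0.png")[200:340,190:430];cv2.imwrite("pics/c3.png",cv2.resize(c,None,fx=3.3,fy=3.3,interpolation=cv2.INTER_CUBIC))
```

```text
(no output)
```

View pics/c1.png

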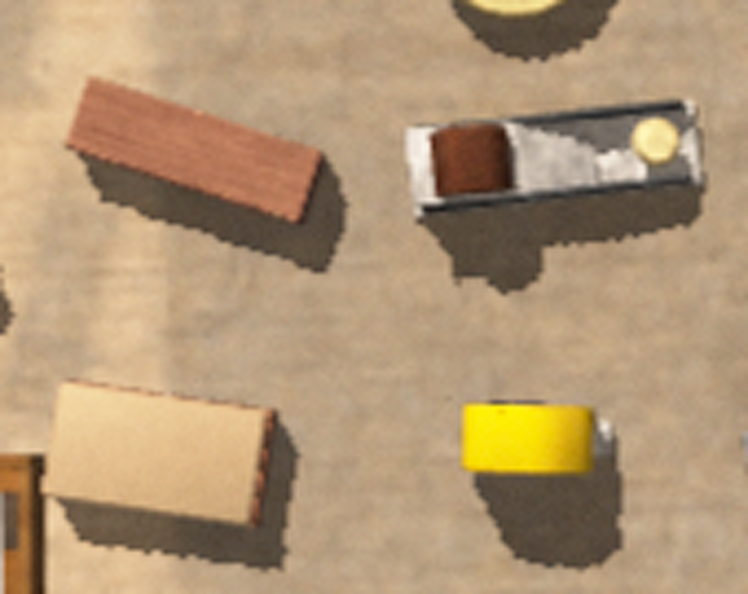

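View pics/c2.png

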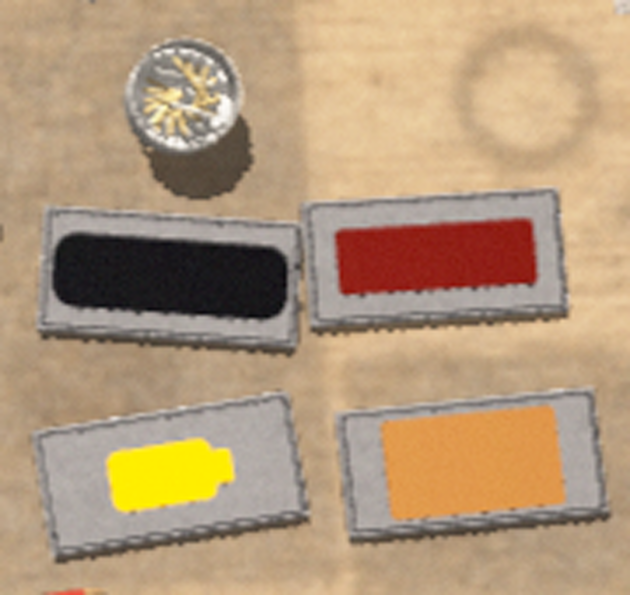

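View pics/c3.png

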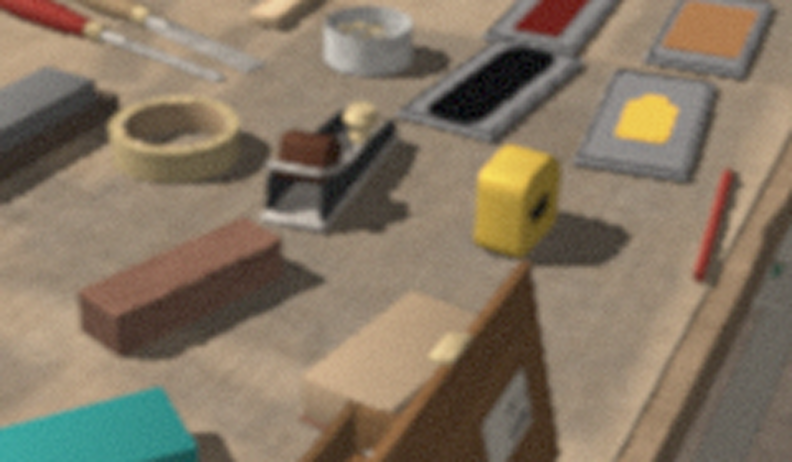

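```bash
cat > h.py <<'E'
import numpy as np, cv2
from rig import robot, imaging, order
def ray(p,uv,z):
    uv=np.atleast_2d(uv).astype(float)
    K=p["intrinsics"];R=p["attitude"];e=p["eye"]
    d=np.c_[(uv[:,0]-K[0,2])/K[0,0],(uv[:,1]-K[1,2])/K[1,1],np.ones(len(uv))]@R.T
    return (e+d*((z-e[2])/d[:,2])[:,None])[:,:2]
def masks(im,lo,hi,roi):
    hsv=cv2.cvtColor(im,cv2.COLOR_RGB2HSV); m=cv2.inRange(hsv,lo,hi)
    k=np.zeros_like(m);x0,y0,x1,y1=roi;k[y0:y1,x0:x1]=255;m&=k
    cs,_=cv2.findContours(m,cv2.RETR_EXTERNAL,cv2.CHAIN_APPROX_NONE)
    c=max(cs,key=cv2.contourArea);return m,c
def rect(p,c,z):
    w=ray(p,c.reshape(-1,2),z)
    r=cv2.minAreaRect((w*1000).astype(np.float32))
    b=cv2.boxPoints(r)/1000; a=b[1]-b[0];q=b[2]-b[1]
    l=a if np.hypot(*a)>np.hypot(*q) else q
    ang=np.degrees(np.arctan2(l[1],l[0]))%180
    return np.array(r[0])/1000,np.array(r[1]),ang
def show(im,name,roi,f):
    x0,y0,x1,y1=roi;cv2.imwrite(f"pics/{name}.png",cv2.resize(im[y0:y1,x0:x1,::-1],None,fx=f,fy=f,interpolation=cv2.INTER_CUBIC))
E
python3 - <<'E'
from h import *
im=cv2.imread("pics/top0.png")[:,:,::-1].copy();p=imaging.camera_params("top")
hsv=cv2.cvtColor(im,cv2.COLOR_RGB2HSV)
for n,(x,y) in dict(black=(394,248),red=(469,243),yel=(385,306),org=(480,302),tapb=(229,229),tape=(306,295),sand=(221,298),bench=(270,270),mat=(365,315)).items(): print(n,hsv[y,x])
for n,lo,hi,roi,z in [("black",(0,0,0),(180,255,60),(350,225,440,275),.006),("red",(0,150,80),(10,255,255),(430,220,510,265),.006),
 ("yel",(24,150,150),(35,255,255),(355,280,435,330),.006),("org",(8,140,150),(20,255,255),(440,280,520,330),.006),
 ("tapb",(0,85,90),(10,255,255),(195,205,265,250),.03),("tape",(22,150,120),(35,255,255),(280,280,330,315),.055)]:
    m,c=masks(im,lo,hi,roi);print(n,cv2.contourArea(c),rect(p,c,z))
# corners
def cor(pts,off,f,z):
    w=ray(p,np.array(pts)/f+np.array(off)-.0,z);print(w.round(4).tolist(),w.mean(0)); 
    d=np.linalg.norm(np.roll(w,-1,0)-w,axis=1);print(d);e=w[1]-w[0]+w[2]-w[3];print(np.degrees(np.arctan2(e[1],e[0]))%180)
print("sand");cor([(65,380),(272,410),(250,524),(45,494)],(185,195),4.4,.031)
print("plane");cor([(408,128),(692,100),(703,183),(418,215)],(185,195),4.4,.015)
print("tin",ray(p,[[398,197]],.034),"roll",ray(p,[[302,180]],.025))
for n,pts in dict(mp=[(45,207),(299,225),(294,350),(38,332)],mt=[(33,434),(290,394),(309,518),(57,558)],mr=[(303,204),(557,190),(567,314),(311,329)],ms=[(338,412),(594,392),(608,516),(350,540)]).items():
    print(n);cor(pts,(345,170),3.5,.005)
E
```

```text
black [140  31  25]
red [  3 213 147]
yel [ 28 255 254]
org [ 16 166 226]
tapb [ 10 130 184]
tape [ 27 255 249]
sand [ 17  98 229]
bench [ 16  80 192]
mat [  8  16 174]
black 1233.5 (array([ 0.60356885, -0.1704527 ]), array([156.0415802 ,  48.42326736]), np.float32(84.542404))
red 921.5 (array([ 0.61322235, -0.35022839]), array([ 41.95626068, 131.78509521]), np.float32(92.21782))
yel 505.0 (array([ 0.47205124, -0.16656754]), array([39.66812515, 81.30027771]), np.float32(98.01164))
org 1271.0 (array([ 0.47470804, -0.36851834]), array([ 63.981884  , 114.56375885]), np.float32(94.47741))
tapb 853.0 (array([0.65744659, 0.21228722]), array([128.4980011 ,  40.31149292]), np.float32(70.20297))
tape 401.0 (array([0.50191663, 0.0399217 ]), array([65.32920837, 33.63365936]), np.float32(88.63036))
sand
[[0.5374, 0.2799], [0.5192, 0.1722], [0.4604, 0.1845], [0.4784, 0.2908]] [0.49883912 0.23185529]
[0.10926503 0.06007413 0.10786044 0.05992971]
80.39157395747436
plane
[[0.6672, 0.0993], [0.6786, -0.0523], [0.6341, -0.0569], [0.6206, 0.0949]] [0.65012298 0.02124451]
[0.15208555 0.04478748 0.15244883 0.04679822]
94.69324492009173
tin [[ 0.72161565 -0.18175373]] roll [[0.76842621 0.03999887]]
mp
[[0.6519, -0.0889], [0.6356, -0.2598], [0.5515, -0.2531], [0.5677, -0.0817]] [ 0.60169085 -0.17089832]
[0.17162951 0.08435481 0.17215017 0.08447688]
84.59400048106782
mt
[[0.4996, -0.0764], [0.5222, -0.2493], [0.4394, -0.2587], [0.417, -0.0899]] [ 0.46956649 -0.16855852]
[0.17438339 0.08327081 0.17027952 0.08366454]
97.4967970258
mr
[[0.6498, -0.2631], [0.6552, -0.435], [0.5714, -0.4376], [0.5654, -0.2651]] [ 0.61043609 -0.35018747]
[0.17202125 0.08392673 0.1726009  0.08445561]
91.90100371788816
ms
[[0.5094, -0.2809], [0.5187, -0.4531], [0.436, -0.4582], [0.4242, -0.2854]] [ 0.47206888 -0.36942073]
[0.17239062 0.08283364 0.17318405 0.08527332]
93.48438750472866
```

```bash
cat >> h.py <<'E'
from scipy.spatial.transform import Rotation as Ro
def go(x,y,z,yaw,s=None):
    s=s or robot.observe();R=s["tcp_rot"];a=np.radians(yaw)
    X=np.array([np.cos(a),np.sin(a),0]);Z=np.array([0,0,-1.]);T=np.c_[X,np.cross(Z,X),Z]
    d=R.T@(np.array([x,y,z])-s["ee_pos"]);r=Ro.from_matrix(R.T@T).as_rotvec()
    print("t",round(s["time"],2),"pos",s["ee_pos"].round(4),"yaw",round(np.degrees(np.arctan2(R[1,0],R[0,0])),2),"open",round(s["opening"],3),"F",s["force"].round(1))
    print("  shift",d.round(4),"turn",r.round(4),"rows",max(np.linalg.norm(d)/.0625,np.degrees(np.linalg.norm(r))/10.7).round(1))
E
python3 -c "
from h import *
go(.65,-.01,.25,92)"
```

```text
t 0.15 pos [ 0.165  -0.5245  0.2308] yaw 17.46 open 1.005 F [-0.5 -0.5 -0.5]
  shift [ 0.617  -0.3452 -0.0189] turn [-9.0000e-04 -7.0000e-04 -1.3009e+00] rows 11.3
```

Emit:
step_arm(rows=[80,0.617,-0.345,-0.019,0,0,-1.3,80,0.617,-0.345,-0.019,0,0,-1.3,80,0.617,-0.345,-0.019,0,0,-1.3,80,0.617,-0.345,-0.019,0,0,-1.3,80,0.617,-0.345,-0.019,0,0,-1.3], squeeze=40)

```text
time: 0.78
ee_pos: [0.3804, -0.2957, 0.2397]
tcp_rot: [[0.317, 0.948, 0.0], [0.948, -0.317, -0.0], [-0.0, 0.0, -1.0]]
force: [0.5, -0.0, 0.3]
opening: 0.797
```

```bash
python3 -c "
from h import *
go(.65,-.01,.25,92)"
```

```text
t 0.78 pos [ 0.3804 -0.2957  0.2397] yaw 71.52 open 0.797 F [ 0.5 -0.   0.3]
  shift [ 0.3564  0.1651 -0.0103] turn [ 2.000e-04  1.000e-04 -3.574e-01] rows 6.3
```

Emit:
step_arm(rows=[80,0.356,0.165,-0.01,0,0,-0.357,80,0.356,0.165,-0.01,0,0,-0.357,80,0.356,0.165,-0.01,0,0,-0.357,80,0.356,0.165,-0.01,0,0,-0.357,80,0.356,0.165,-0.01,0,0,-0.357])

```text
time: 1.4
ee_pos: [0.5963, -0.0697, 0.2475]
tcp_rot: [[-0.029, 1.0, -0.0], [1.0, 0.029, -0.0], [-0.0, -0.0, -1.0]]
force: [0.9, -0.8, 0.5]
opening: 0.798
```

Run:
```python
from h import *
go(.651,.0222,.11,94.7)
p=imaging.camera_params("wrist");im=imaging.snapshot("wrist")
cv2.imwrite("pics/w1.png",im[:,:,::-1]); np.savez("w1.npz",**p)
```

```text
t 1.4 pos [ 0.5963 -0.0697  0.2475] yaw 91.65 open 0.798 F [ 0.9 -0.8  0.5]
  shift [0.0903 0.0573 0.1375] turn [-0.      0.0001 -0.0533] rows 2.8
```

View pics/w1.png

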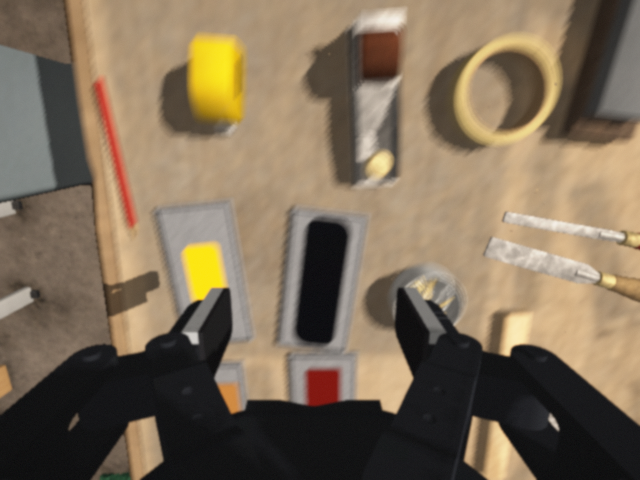

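Emit:
step_arm(rows=[80,0.09,0.057,0.1,0,0,-0.053,80,0.09,0.057,0.1,0,0,-0.053,80,0.09,0.057,0.1,0,0,-0.053])

```text
time: 1.82
ee_pos: [0.649, 0.0221, 0.1437]
tcp_rot: [[-0.084, 0.996, -0.005], [0.997, 0.084, 0.0], [0.0, -0.005, -1.0]]
force: [-0.2, -0.1, -0.2]
opening: 0.797
```

Run:
```python
from h import *
imaging.snapshot("top")
go(.651,.0222,.011,94.7)
p=imaging.camera_params("wrist");im=imaging.snapshot("wrist")
cv2.imwrite("pics/w2.png",im[:,:,::-1]); np.savez("w2.npz",**p)
```

```text
t 1.88 pos [0.6492 0.0225 0.1432] yaw 94.8 open 0.802 F [-1.1  2.  -2.4]
  shift [-0.0005  0.0024  0.1322] turn [-0.0052 -0.0007  0.0017] rows 2.1
```

View pics/w2.png

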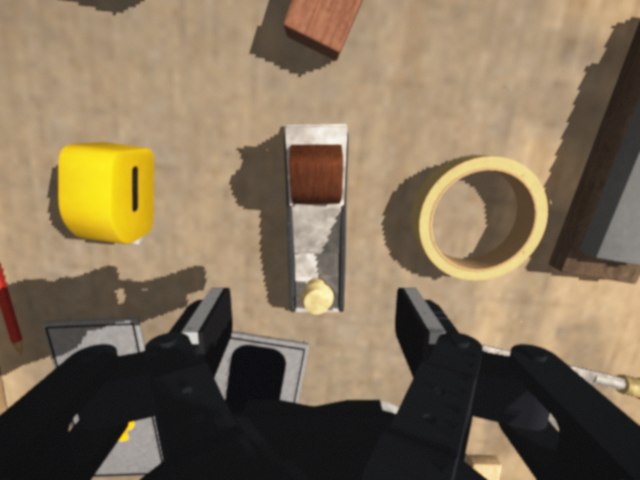

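Run:
```python
from h import *
p=np.load("w2.npz")
for z in (.004,.012): 
    w=ray(p,[(286,126),(347,124),(342,310),(296,311)],z);print(w.round(4).tolist(),w.mean(0));e=(w[0]+w[1]-w[2]-w[3]);print(np.hypot(*e)/2,np.degrees(np.arctan2(e[1],e[0])))
for z in (.027,):
    w=ray(p,[(287,185),(347,185),(293,300),(345,300)],z);print(w.round(4).tolist(),w.mean(0))
s=robot.observe();print(s["ee_pos"])
```

```text
[[0.6208, 0.0967], [0.6663, 0.1019], [0.6789, -0.0517], [0.6392, -0.0562]] [0.65129556 0.0226789 ]
0.15402111773256458 95.78997709830834
[[0.6214, 0.0965], [0.6656, 0.1017], [0.6779, -0.0476], [0.6393, -0.0519]] [0.65106814 0.02466453]
0.14964876946973235 95.78997709830833
[[0.6259, 0.0557], [0.669, 0.0594], [0.6365, -0.0346], [0.6775, -0.031]] [0.6522198  0.01236642]
[0.64903459 0.02107922 0.14547702]
```

```bash
python3 -c "
from h import *
go(.652,.0125,.012,95)"
```

```text
t 1.93 pos [0.649  0.0211 0.1455] yaw 94.77 open 0.799 F [-1.  -0.5 -0.8]
  shift [-0.0088  0.0027  0.1335] turn [-0.0036 -0.0002 -0.0041] rows 2.1
```

Emit:
step_arm(rows=[80,-0.009,0.0025,0.06,-0.003,0,-0.004,80,-0.009,0.0025,0.1,-0.003,0,-0.004,80,-0.009,0.0025,0.125,-0.003,0,-0.004,80,-0.009,0.0025,0.133,-0.003,0,-0.004,80,-0.009,0.0025,0.133,-0.003,0,-0.004])

```text
time: 2.55
ee_pos: [0.6533, 0.0105, 0.0163]
tcp_rot: [[-0.085, 0.996, 0.005], [0.996, 0.085, 0.0], [-0.0, 0.005, -1.0]]
force: [1.0, 0.0, 0.7]
opening: 0.799
```

```bash
python3 -c "
from h import *
go(.652,.0125,.012,95)"
```

```text
t 2.55 pos [0.6533 0.0105 0.0163] yaw 94.85 open 0.799 F [1.  0.  0.7]
  shift [ 0.0021 -0.0011  0.0043] turn [ 0.0045  0.0002 -0.0026] rows 0.1
```

Emit:
step_arm(rows=[80,0.002,-0.001,0.004,0,0,0,0,0.002,-0.001,0.004,0,0,0,0,0.002,-0.001,0.004,0,0,0,0,0.002,-0.001,0.004,0,0,0,0,0.002,-0.001,0.004,0,0,0], squeeze=50)

```text
time: 3.18
ee_pos: [0.652, 0.0133, 0.0116]
tcp_rot: [[-0.086, 0.996, 0.004], [0.996, 0.086, 0.0], [-0.0, 0.004, -1.0]]
force: [-2.0, 0.3, 5.6]
opening: 0.5
```

Emit:
step_arm(rows=[0,0,0,0,0,0,0,0,0,0,0,0,0,0])

```text
time: 3.42
ee_pos: [0.652, 0.0133, 0.0116]
tcp_rot: [[-0.086, 0.996, 0.004], [0.996, 0.086, 0.0], [-0.0, 0.004, -1.0]]
force: [-1.3, -0.1, 5.2]
opening: 0.499
```

Run:
```python
from h import *
go(.652,.0125,.012,95)
im=imaging.snapshot("wrist");cv2.imwrite("pics/w3.png",im[:,:,::-1])
```

```text
t 3.42 pos [0.652  0.0133 0.0116] yaw 94.91 open 0.499 F [-1.3 -0.1  5.2]
  shift [-0.0008 -0.0001 -0.0004] turn [ 0.0041  0.     -0.0016] rows 0.0
```

View pics/w3.png

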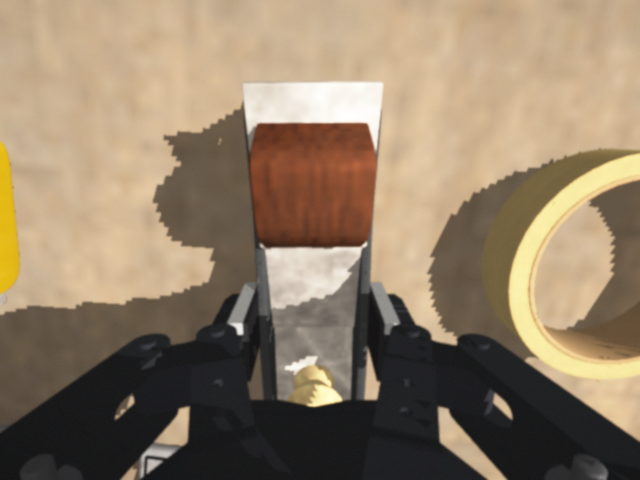

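Run:
```python
from h import *
p=imaging.camera_params("wrist");s=robot.observe()
for z in(.002,.005): 
    w=ray(p,[(244,83),(383,83)],z);print([(s["tcp_rot"][:2,:2].T@(q-s["ee_pos"][:2])).round(4) for q in w])
go(.652,.0133,.12,95)
```

```text
[array([ 0.0897, -0.0281]), array([0.0898, 0.0266])]
[array([ 0.0893, -0.0276]), array([0.0894, 0.0261])]
t 3.48 pos [0.652  0.0133 0.0116] yaw 94.91 open 0.502 F [-1.3 -0.5  5.9]
  shift [-0.      0.0004 -0.1084] turn [ 0.004   0.     -0.0016] rows 1.7
```

Emit:
step_arm(rows=[0,0,0,-0.04,0,0,0,0,0,0,-0.07,0,0,0,0,0,0,-0.07,0,0,0])

```text
time: 3.85
ee_pos: [0.6525, 0.0133, 0.0823]
tcp_rot: [[-0.085, 0.996, 0.006], [0.996, 0.085, 0.0], [-0.0, 0.006, -1.0]]
force: [0.3, -0.9, -5.9]
opening: 0.499
```

Run:
```python
from h import *
go(.602,-.179,.08,84.6)
im=imaging.snapshot("wrist");cv2.imwrite("pics/w4.png",im[:,:,::-1])
```

```text
t 3.85 pos [0.6525 0.0133 0.0823] yaw 94.9 open 0.499 F [ 0.3 -0.9 -5.9]
  shift [-0.1872 -0.0668  0.002 ] turn [ 0.0062 -0.0002  0.1798] rows 3.2
```

View pics/w4.png

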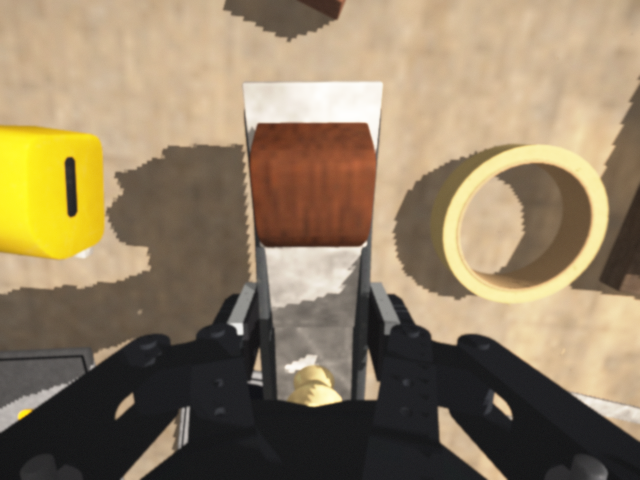

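Emit:
step_arm(rows=[0,-0.187,-0.067,0.002,0.003,0,0.18,0,-0.187,-0.067,0.002,0.003,0,0.18,0,-0.187,-0.067,0.002,0.003,0,0.18,0,-0.187,-0.067,0.002,0.003,0,0.18,0,-0.187,-0.067,0.002,0.003,0,0.18])

```text
time: 4.53
ee_pos: [0.5996, -0.1793, 0.0762]
tcp_rot: [[0.096, 0.995, -0.003], [0.995, -0.096, 0.001], [0.001, -0.003, -1.0]]
force: [0.1, 0.6, -6.8]
opening: 0.503
```

Run:
```python
from h import *
go(.602,-.179,.0185,84.6)
```

```text
t 4.53 pos [ 0.5996 -0.1793  0.0762] yaw 84.49 open 0.503 F [ 0.1  0.6 -6.8]
  shift [0.0004 0.0026 0.0577] turn [-0.003  -0.0011 -0.002 ] rows 0.9
```

Emit:
step_arm(rows=[0,0.0,0.002,0.02,0,0,0,0,0,0.002,0.035,0,0,0,0,0,0.002,0.045,0,0,0,0,0,0.002,0.045,0,0,0,0,0,0.002,0.045,0,0,0])

```text
time: 5.15
ee_pos: [0.603, -0.1789, 0.0339]
tcp_rot: [[0.094, 0.996, 0.001], [0.996, -0.094, 0.0], [0.0, 0.001, -1.0]]
force: [0.7, -0.1, -6.5]
opening: 0.504
```

Run:
```python
from h import *
go(.602,-.179,.0185,84.6)
im=imaging.snapshot("top");show(im,"t5",(345,190,445,290),6)
```

```text
t 5.15 pos [ 0.603  -0.1789  0.0339] yaw 84.6 open 0.504 F [ 0.7 -0.1 -6.5]
  shift [-0.0002 -0.001   0.0154] turn [ 0.0007 -0.0001 -0.    ] rows 0.2
```

View pics/t5.png

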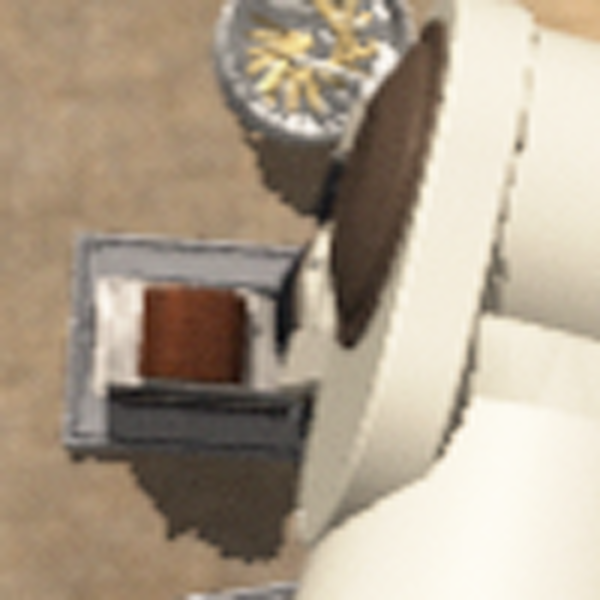

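Emit:
step_arm(rows=[0,0,-0.001,0.01,0,0,0,0,0,-0.001,0.0145,0,0,0,0,0,-0.001,0.0145,0,0,0,0,0,-0.001,0.0145,0,0,0])

```text
time: 5.7
ee_pos: [0.6017, -0.1789, 0.019]
tcp_rot: [[0.094, 0.996, -0.0], [0.996, -0.094, 0.0], [0.0, -0.0, -1.0]]
force: [0.6, 0.3, -6.5]
opening: 0.5
```

Run:
```python
from h import *
go(.602,-.179,.0175,84.6)
```

```text
t 5.7 pos [ 0.6017 -0.1789  0.019 ] yaw 84.58 open 0.5 F [ 0.6  0.3 -6.5]
  shift [-0.      0.0003  0.0015] turn [-0.     -0.0003 -0.0004] rows 0.0
```

Touch down, release, rise.

Emit:
step_arm(rows=[0,0,0,0.0015,0,0,0,0,0,0,0.0015,0,0,0,70,0,0,0.0015,0,0,0,70,0,0,0.0015,0,0,0,70,0,0,0.001,0,0,0])

```text
time: 6.32
ee_pos: [0.6019, -0.1789, 0.0183]
tcp_rot: [[0.094, 0.996, 0.001], [0.996, -0.094, 0.0], [0.0, 0.001, -1.0]]
force: [-0.8, -0.8, -0.6]
opening: 0.703
```

Emit:
step_arm(rows=[70,0,0,-0.02,0,0,0,70,0,0,-0.06,0,0,0,70,0,0,-0.12,0,0,0,70,0,0,-0.14,0,0,0])

```text
time: 6.82
ee_pos: [0.603, -0.1793, 0.1642]
tcp_rot: [[0.094, 0.996, 0.007], [0.996, -0.094, -0.002], [-0.001, 0.007, -1.0]]
force: [-0.5, -1.1, -0.6]
opening: 0.7
```

Run:
```python
from h import *
go(.502,.04,.17,90)
im=imaging.snapshot("wrist");cv2.imwrite("pics/w6.png",im[:,:,::-1])
```

```text
t 6.83 pos [ 0.603  -0.1793  0.1642] yaw 84.59 open 0.7 F [-0.5 -1.1 -0.6]
  shift [ 0.2088 -0.1211 -0.0069] turn [ 0.0068  0.0014 -0.0945] rows 3.9
```

View pics/w6.png

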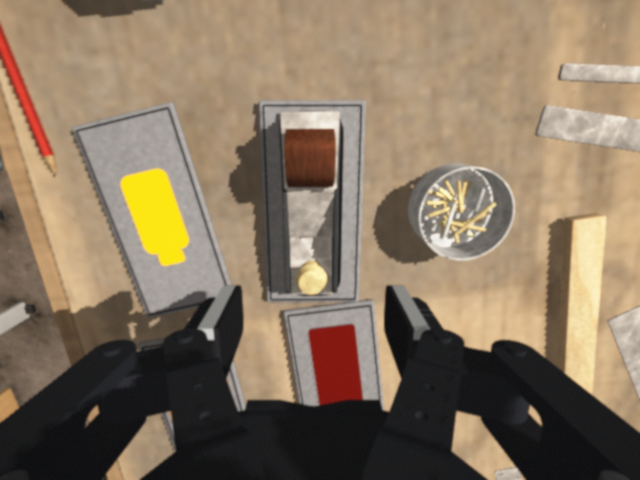

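Emit:
step_arm(rows=[70,0.208,-0.121,-0.007,0.006,0,-0.094,70,0.208,-0.121,-0.007,0.006,0,-0.094,70,0.208,-0.121,-0.007,0.006,0,-0.094,70,0.208,-0.121,-0.007,0.006,0,-0.094,70,0.208,-0.121,-0.007,0.006,0,-0.094])

```text
time: 7.5
ee_pos: [0.4996, 0.0422, 0.166]
tcp_rot: [[-0.004, 1.0, -0.005], [1.0, 0.004, 0.001], [0.001, -0.005, -1.0]]
force: [0.2, -0.1, 0.4]
opening: 0.703
```

Run:
```python
from h import *
go(.502,.04,.04,90)
p=imaging.camera_params("wrist");im=imaging.snapshot("wrist");cv2.imwrite("pics/w7.png",im[:,:,::-1]);np.savez("w7.npz",**p)
```

```text
t 7.5 pos [0.4996 0.0422 0.166 ] yaw 90.21 open 0.703 F [ 0.2 -0.1  0.4]
  shift [-0.0023  0.003   0.126 ] turn [-0.0049 -0.001   0.0036] rows 2.0
```

View pics/w7.png

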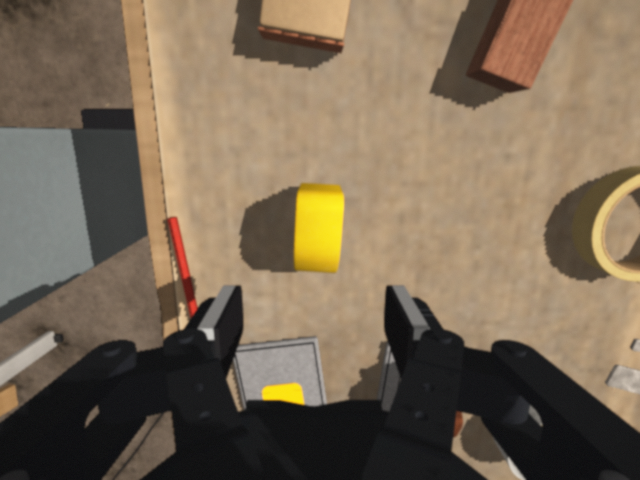

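Run:
```python
from h import *
p=np.load("w7.npz");im=cv2.imread("pics/w7.png")[:,:,::-1].copy()
m,c=masks(im,(20,140,100),(36,255,255),(270,160,370,290))
for r in (200,210,220,230,240,250,260):
    xs=np.where(m[r])[0]; w=ray(p,[(xs.min()-.5,r),(xs.max()+.5,r)],.06);print(r,xs.min(),xs.max(),w.round(4).tolist(),(w.mean(0)).round(4))
print(c.reshape(-1,2).min(0),c.reshape(-1,2).max(0))
```

```text
200 295 343 [[0.4849, 0.068], [0.5192, 0.0682]] [0.5021 0.0681]
210 295 343 [[0.4848, 0.0609], [0.5194, 0.061]] [0.5021 0.061 ]
220 294 342 [[0.484, 0.0536], [0.5189, 0.0538]] [0.5015 0.0537]
230 294 341 [[0.4839, 0.0462], [0.5184, 0.0464]] [0.5012 0.0463]
240 293 341 [[0.4831, 0.0387], [0.5186, 0.0389]] [0.5009 0.0388]
250 293 340 [[0.483, 0.0311], [0.5181, 0.0313]] [0.5005 0.0312]
260 293 339 [[0.483, 0.0234], [0.5175, 0.0236]] [0.5002 0.0235]
[293 183] [343 272]
```

Run:
```python
from h import *
go(.501,.04,.015,88)
```

```text
t 7.55 pos [0.5004 0.0408 0.1657] yaw 90.13 open 0.701 F [0.1 0.4 0.8]
  shift [-0.0009  0.0013  0.1507] turn [-0.0049 -0.0005  0.0373] rows 2.4
```

Emit:
step_arm(rows=[70,-0.001,0.001,0.05,0,0,0.037,70,-0.001,0.001,0.1,0,0,0.037,70,-0.001,0.001,0.13,0,0,0.037,70,-0.001,0.001,0.15,0,0,0.037,70,-0.001,0.001,0.15,0,0,0.037])

```text
time: 8.18
ee_pos: [0.5001, 0.0376, 0.0135]
tcp_rot: [[0.039, 0.999, -0.009], [0.999, -0.039, 0.0], [-0.0, -0.009, -1.0]]
force: [-0.3, -0.9, 0.7]
opening: 0.7
```

Run:
```python
from h import *
go(.501,.04,.015,88)
```

```text
t 8.18 pos [0.5001 0.0376 0.0135] yaw 87.77 open 0.7 F [-0.3 -0.9  0.7]
  shift [ 0.0025  0.0008 -0.0015] turn [-0.009   0.0001 -0.004 ] rows 0.1
```

Emit:
step_arm(rows=[70,0.002,0.001,0,-0.005,0,0,0,0.002,0.001,0,-0.005,0,0,0,0.002,0.001,0,-0.005,0,0,0,0.002,0.001,0,-0.005,0,0,0,0.002,0.001,0,-0.005,0,0], squeeze=40)

```text
time: 8.8
ee_pos: [0.5027, 0.0406, 0.0161]
tcp_rot: [[0.037, 0.999, 0.001], [0.999, -0.037, 0.0], [0.0, 0.001, -1.0]]
force: [-1.0, -1.1, 6.0]
opening: 0.394
```

Emit:
step_arm(rows=[0,0,0,0,0,0,0,0,0,0,0,0,0,0])

```text
time: 9.05
ee_pos: [0.5027, 0.0406, 0.0161]
tcp_rot: [[0.037, 0.999, 0.001], [0.999, -0.037, 0.0], [0.0, 0.001, -1.0]]
force: [-1.2, -0.5, 6.4]
opening: 0.395
```

Run:
```python
from h import *
go(.501,.04,.1,88)
p=imaging.camera_params("wrist");im=imaging.snapshot("wrist");cv2.imwrite("pics/w8.png",im[:,:,::-1]);np.savez("w8.npz",**p)
```

```text
t 9.05 pos [0.5027 0.0406 0.0161] yaw 87.85 open 0.395 F [-1.2 -0.5  6.4]
  shift [-0.0006 -0.0016 -0.0839] turn [ 0.0009 -0.0003 -0.0025] rows 1.3
```

View pics/w8.png

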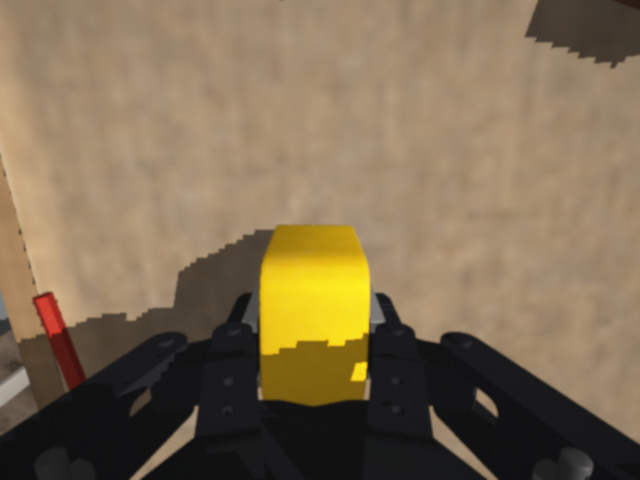

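Run:
```python
from h import *
p=np.load("w8.npz");s=robot.observe()
for z in (.0,.008,.015): 
    w=ray(p,[(315,226)],z)[0];print(z,s["tcp_rot"][:2,:2].T@(w-s["ee_pos"][:2]))
```

```text
0.0 [ 0.02985963 -0.00012773]
0.008 [ 0.03189744 -0.00017123]
0.015 [ 0.03368053 -0.0002093 ]
```

Emit:
step_arm(rows=[0,0,0,-0.04,0,0,0,0,0,0,-0.07,0,0,0,0,0,0,-0.08,0,0,0])

```text
time: 9.48
ee_pos: [0.5028, 0.0407, 0.0966]
tcp_rot: [[0.037, 0.999, 0.001], [0.999, -0.037, 0.001], [0.001, 0.001, -1.0]]
force: [1.4, 0.7, -2.7]
opening: 0.398
```

Run:
```python
from h import *
a=np.radians(97.8)
go(.4715+.0045*np.cos(a),-.167+.0045*np.sin(a),.09,97.8)
im=imaging.snapshot("scene");show(im,"s9",(260,180,420,300),5)
```

```text
t 9.47 pos [0.5028 0.0407 0.0966] yaw 87.86 open 0.398 F [ 1.4  0.7 -2.7]
  shift [-0.2043 -0.0243  0.0064] turn [ 0.0013 -0.0005 -0.1735] rows 3.3
```

View pics/s9.png

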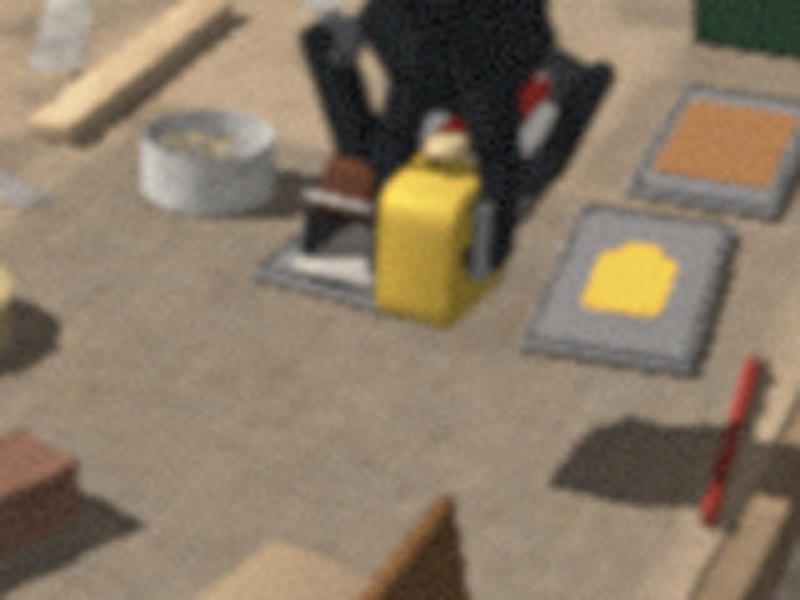

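Emit:
step_arm(rows=[0,-0.204,-0.024,0.006,0,0,-0.173,0,-0.204,-0.024,0.006,0,0,-0.173,0,-0.204,-0.024,0.006,0,0,-0.173,0,-0.204,-0.024,0.006,0,0,-0.173,0,-0.204,-0.024,0.006,0,0,-0.173])

```text
time: 10.15
ee_pos: [0.4694, -0.1636, 0.0873]
tcp_rot: [[-0.132, 0.991, -0.003], [0.991, 0.132, 0.001], [0.001, -0.003, -1.0]]
force: [0.2, -0.2, -2.2]
opening: 0.391
```

Run:
```python
from h import *
a=np.radians(97.8)
go(.4715+.005*np.cos(a),-.167+.005*np.sin(a),.034,97.8)
```

```text
t 10.15 pos [ 0.4694 -0.1636  0.0873] yaw 97.6 open 0.391 F [ 0.2 -0.2 -2.2]
  shift [0.0013 0.0018 0.0533] turn [-0.003  -0.0015 -0.0035] rows 0.9
```

Emit:
step_arm(rows=[0,0.001,0.001,0.03,0,0,-0.003,0,0.001,0.001,0.05,0,0,-0.003,0,0.001,0.001,0.057,0,0,-0.003,0,0.001,0.001,0.057,0,0,-0.003,0,0.001,0.001,0.057,0,0,-0.003])

```text
time: 10.78
ee_pos: [0.4718, -0.1611, 0.0328]
tcp_rot: [[-0.138, 0.99, 0.0], [0.99, 0.138, 0.0], [0.0, 0.0, -1.0]]
force: [-0.2, -0.4, -2.4]
opening: 0.396
```

Run:
```python
from h import *
a=np.radians(97.8)
go(.4715+.005*np.cos(a),-.167+.005*np.sin(a),.0222,97.8)
```

```text
t 10.78 pos [ 0.4718 -0.1611  0.0328] yaw 97.96 open 0.396 F [-0.2 -0.4 -2.4]
  shift [-0.0008 -0.0011  0.0106] turn [ 0.0001 -0.      0.0028] rows 0.2
```

Emit:
step_arm(rows=[0,0,-0.001,0.006,0,0,0,0,0,-0.001,0.0105,0,0,0,0,0,-0.001,0.0105,0,0,0,0,0,-0.001,0.0105,0,0,0])

```text
time: 11.28
ee_pos: [0.4703, -0.1615, 0.0221]
tcp_rot: [[-0.138, 0.99, -0.0], [0.99, 0.138, 0.0], [0.0, -0.0, -1.0]]
force: [-3.7, 1.6, 4.3]
opening: 0.395
```

Emit:
step_arm(rows=[0,0,0,0.0005,0,0,0,65,0,0,0.0005,0,0,0,65,0,0,0.0005,0,0,0,65,0,0,0,0,0,0,65,0,0,0,0,0,0])

```text
time: 11.9
ee_pos: [0.4703, -0.1614, 0.0214]
tcp_rot: [[-0.138, 0.99, -0.001], [0.99, 0.138, 0.0], [0.001, -0.001, -1.0]]
force: [0.0, 0.1, 0.1]
opening: 0.651
```

Emit:
step_arm(rows=[65,0,0,-0.02,0,0,0,65,0,0,-0.06,0,0,0,65,0,0,-0.12,0,0,0,65,0,0,-0.14,0,0,0,65,0,0,-0.14,0,0,0])

```text
time: 12.52
ee_pos: [0.4712, -0.1617, 0.1629]
tcp_rot: [[-0.138, 0.99, 0.002], [0.99, 0.138, -0.001], [-0.001, 0.002, -1.0]]
force: [0.8, 0.0, -0.5]
opening: 0.65
```

Run:
```python
from h import *
go(.657,.20,.17,70)
p=imaging.camera_params("wrist");im=imaging.snapshot("wrist");cv2.imwrite("pics/w10.png",im[:,:,::-1]);np.savez("w10.npz",**p)
```

```text
t 12.53 pos [ 0.4712 -0.1617  0.1629] yaw 97.94 open 0.65 F [ 0.8  0.  -0.5]
  shift [ 0.3326  0.2339 -0.007 ] turn [1.900e-03 4.000e-04 4.876e-01] rows 6.5
```

View pics/w10.png

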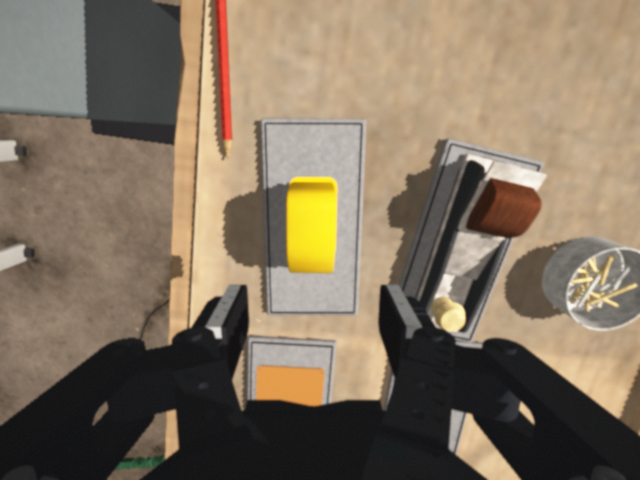

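Emit:
step_arm(rows=[80,0.333,0.234,-0.007,0,0,0.488,80,0.333,0.234,-0.007,0,0,0.488,80,0.333,0.234,-0.007,0,0,0.488,80,0.333,0.234,-0.007,0,0,0.488,80,0.333,0.234,-0.007,0,0,0.488])

```text
time: 13.2
ee_pos: [0.6074, 0.107, 0.1643]
tcp_rot: [[0.342, 0.94, -0.004], [0.94, -0.343, -0.0], [-0.001, -0.003, -1.0]]
force: [0.3, -0.4, 0.5]
opening: 0.799
```

Run:
```python
from h import *
go(.657,.20,.15,70)
im=imaging.snapshot("top");show(im,"t11",(345,190,525,330),4.4)
```

```text
t 13.2 pos [0.6074 0.107  0.1643] yaw 69.97 open 0.799 F [ 0.3 -0.4  0.5]
  shift [0.1044 0.0148 0.0141] turn [-0.0033  0.0014 -0.0005] rows 1.7
```

View pics/t11.png

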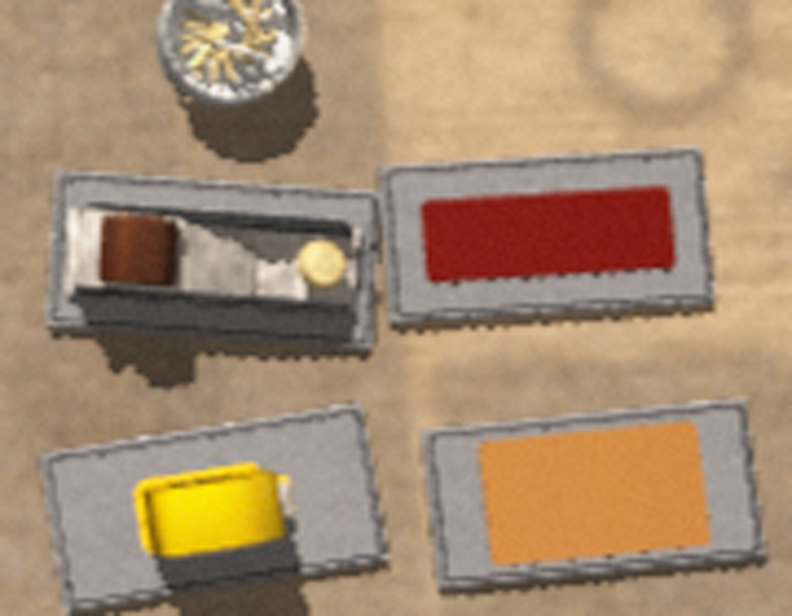

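Emit:
step_arm(rows=[80,0.104,0.014,0.014,-0.003,0,0,80,0.104,0.014,0.014,-0.003,0,0,80,0.104,0.014,0.014,-0.003,0,0,80,0.104,0.014,0.014,-0.003,0,0])

```text
time: 13.75
ee_pos: [0.6555, 0.1976, 0.1509]
tcp_rot: [[0.342, 0.94, -0.001], [0.94, -0.342, -0.002], [-0.002, -0.0, -1.0]]
force: [-0.2, -1.3, 0.9]
opening: 0.802
```

Run:
```python
from h import *
go(.6575,.212,.01,70.2)
p=imaging.camera_params("wrist");im=imaging.snapshot("wrist");cv2.imwrite("pics/w12.png",im[:,:,::-1]);np.savez("w12.npz",**p)
m,c=masks(im,(0,95,90),(12,255,255),(200,60,400,330));print(rect(p,c,.03),cv2.contourArea(c))
cv2.drawContours(im,[c],-1,(0,255,0),1);cv2.imwrite("pics/w12.png",im[:,:,::-1])
```

```text
t 13.75 pos [0.6555 0.1976 0.1509] yaw 69.99 open 0.802 F [-0.2 -1.3  0.9]
  shift [ 0.0145 -0.0031  0.1408] turn [-0.0001  0.0017 -0.0037] rows 2.3
(array([0.65650372, 0.21275624]), array([129.62539673,  40.10640717]), np.float32(71.02693)) 8921.5
```

View pics/w12.png

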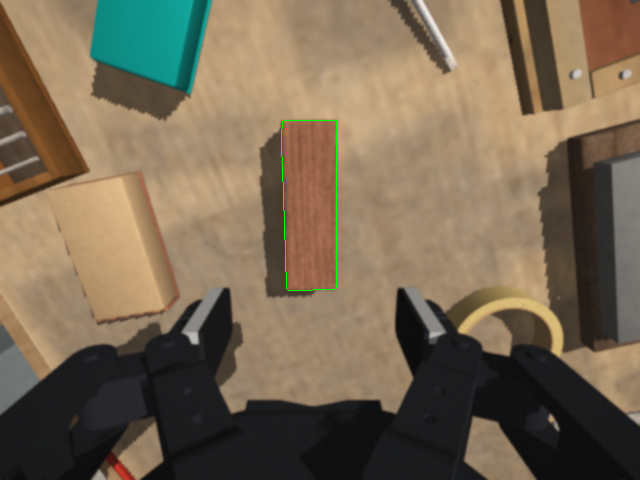

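Run:
```python
from h import *
go(.657,.2125,.008,70.7)
```

```text
t 13.8 pos [0.6556 0.1972 0.1517] yaw 69.94 open 0.8 F [-0.1  0.2  0.5]
  shift [ 0.015  -0.0041  0.1437] turn [ 0.0008  0.001  -0.0132] rows 2.3
```

Emit:
step_arm(rows=[80,0.015,-0.004,0.05,0,0,-0.013,80,0.015,-0.004,0.1,0,0,-0.013,80,0.015,-0.004,0.13,0,0,-0.013,80,0.015,-0.004,0.142,0,0,-0.013,80,0.015,-0.004,0.142,0,0,-0.013])

```text
time: 14.42
ee_pos: [0.6577, 0.2126, 0.0109]
tcp_rot: [[0.331, 0.944, 0.002], [0.944, -0.331, -0.001], [-0.0, 0.002, -1.0]]
force: [0.3, -0.9, 1.4]
opening: 0.797
```

Run:
```python
from h import *
go(.657,.2125,.008,70.7)
```

```text
t 14.43 pos [0.6577 0.2126 0.0109] yaw 70.67 open 0.797 F [ 0.3 -0.9  1.4]
  shift [-0.0004 -0.0006  0.0029] turn [ 0.0019  0.0001 -0.0006] rows 0.0
```

Emit:
step_arm(rows=[80,0,-0.001,0.002,0,0,0,0,0,-0.001,0.002,0,0,0,0,0,-0.001,0.002,0,0,0,0,0,-0.001,0.002,0,0,0,0,0,-0.001,0.002,0,0,0], squeeze=40)

```text
time: 15.05
ee_pos: [0.6575, 0.2139, 0.0098]
tcp_rot: [[0.33, 0.944, 0.004], [0.944, -0.33, -0.0], [0.001, 0.003, -1.0]]
force: [-0.2, -0.9, 5.5]
opening: 0.459
```

Emit:
step_arm(rows=[0,0,0,0,0,0,0,0,0,0,0,0,0,0])

```text
time: 15.3
ee_pos: [0.6575, 0.214, 0.0098]
tcp_rot: [[0.33, 0.944, 0.004], [0.944, -0.33, -0.0], [0.001, 0.003, -1.0]]
force: [-0.3, -0.3, 6.2]
opening: 0.459
```

Emit:
step_arm(rows=[0,0,0,-0.04,0,0,0,0,0,0,-0.09,0,0,0,0,0,0,-0.11,0,0,0,0,0,0,-0.11,0,0,0])

```text
time: 15.8
ee_pos: [0.6575, 0.2142, 0.1203]
tcp_rot: [[0.33, 0.944, 0.005], [0.944, -0.33, 0.0], [0.002, 0.004, -1.0]]
force: [-0.1, 0.5, -1.9]
opening: 0.463
```

Run:
```python
from h import *
go(.613,-.35,.12,92.1)
p=imaging.camera_params("wrist");im=imaging.snapshot("wrist");cv2.imwrite("pics/w13.png",im[:,:,::-1])
```

```text
t 15.8 pos [0.6575 0.2142 0.1203] yaw 70.73 open 0.463 F [-0.1  0.5 -1.9]
  shift [-5.472e-01  1.443e-01 -1.000e-04] turn [ 0.0046 -0.001  -0.373 ] rows 9.1
```

View pics/w13.png

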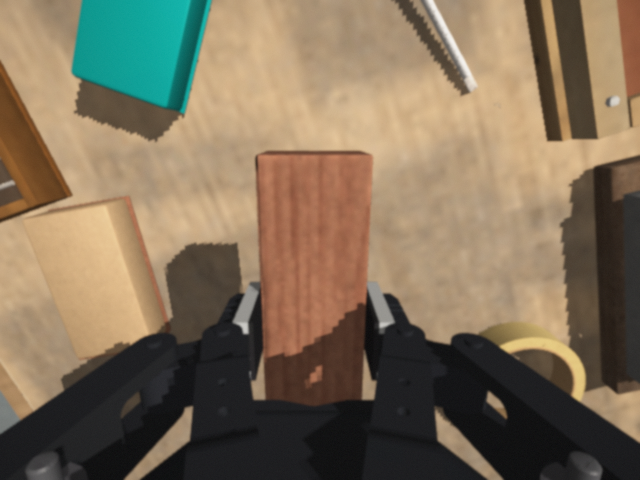

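Emit:
step_arm(rows=[0,-0.546,0.144,0,0.004,0,-0.373,0,-0.546,0.144,0,0.004,0,-0.373,0,-0.546,0.144,0,0.004,0,-0.373,0,-0.546,0.144,0,0.004,0,-0.373,0,-0.546,0.144,0,0.004,0,-0.373])

```text
time: 16.48
ee_pos: [0.6309, -0.099, 0.1164]
tcp_rot: [[-0.037, 0.999, -0.005], [0.999, 0.037, 0.0], [0.001, -0.005, -1.0]]
force: [1.1, 0.3, -1.3]
opening: 0.465
```

Run:
```python
from h import *
go(.613,-.3485,.12,92.1)
```

```text
t 16.48 pos [ 0.6309 -0.099   0.1164] yaw 92.1 open 0.465 F [ 1.1  0.3 -1.3]
  shift [-0.2486 -0.027  -0.0036] turn [-0.005  -0.0006 -0.0001] rows 4.0
```

Emit:
step_arm(rows=[0,-0.248,-0.027,-0.003,-0.004,0,0,0,-0.248,-0.027,-0.003,-0.004,0,0,0,-0.248,-0.027,-0.003,-0.004,0,0,0,-0.248,-0.027,-0.003,-0.004,0,0,0,-0.248,-0.027,-0.003,-0.004,0,0])

```text
time: 17.1
ee_pos: [0.6123, -0.3501, 0.1184]
tcp_rot: [[-0.031, 1.0, -0.002], [1.0, 0.031, 0.001], [0.001, -0.002, -1.0]]
force: [0.2, -0.3, -1.4]
opening: 0.462
```

Run:
```python
from h import *
go(.613,-.3485,.03,92.1)
im=imaging.snapshot("top");show(im,"t14",(420,190,600,330),4.4)
```

```text
t 17.1 pos [ 0.6123 -0.3501  0.1184] yaw 91.8 open 0.462 F [ 0.2 -0.3 -1.4]
  shift [0.0014 0.0009 0.0884] turn [-0.0015 -0.0013 -0.0052] rows 1.4
```

View pics/t14.png

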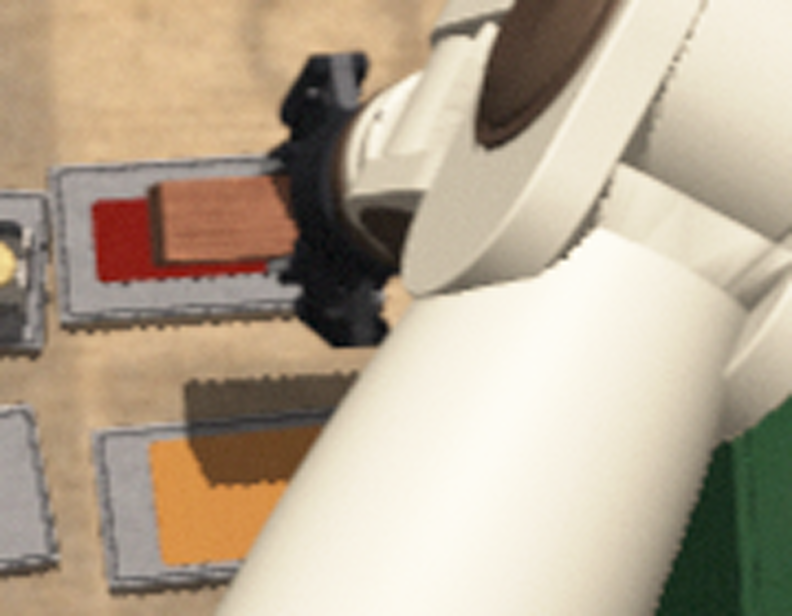

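Emit:
step_arm(rows=[0,0.001,0.001,0.04,0,0,-0.004,0,0.001,0.001,0.07,0,0,-0.004,0,0.001,0.001,0.09,0,0,-0.004,0,0.001,0.001,0.09,0,0,-0.004,0,0.001,0.001,0.09,0,0,-0.004])

```text
time: 17.77
ee_pos: [0.616, -0.3449, 0.0331]
tcp_rot: [[-0.041, 0.999, 0.003], [0.999, 0.041, -0.001], [-0.001, 0.003, -1.0]]
force: [0.8, -0.6, -0.0]
opening: 0.462
```

Run:
```python
from h import *
go(.613,-.3485,.0158,92.1)
im=imaging.snapshot("top");show(im,"t15",(420,190,600,330),4.4)
```

```text
t 17.77 pos [ 0.616  -0.3449  0.0331] yaw 92.35 open 0.462 F [ 0.8 -0.6 -0. ]
  shift [-0.0034 -0.0032  0.0173] turn [0.0032 0.0008 0.0043] rows 0.3
```

View pics/t15.png

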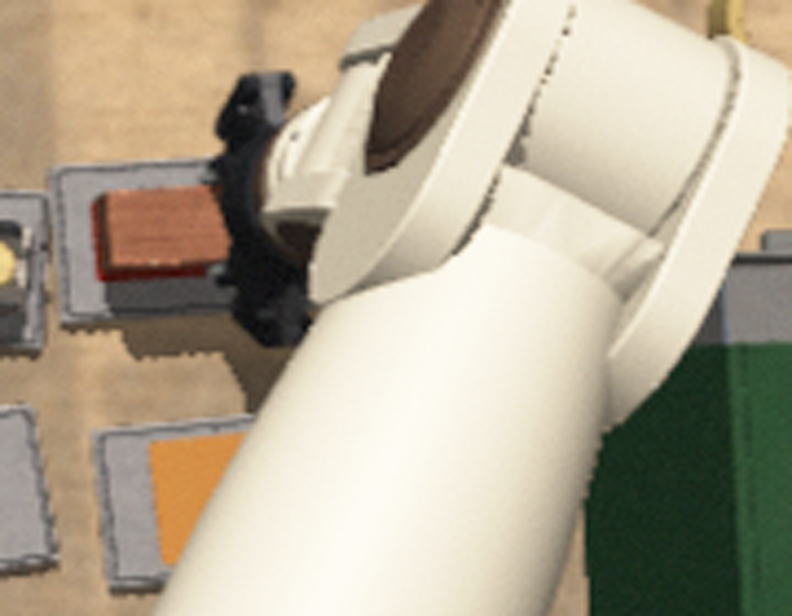

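Emit:
step_arm(rows=[0,-0.003,-0.003,0.005,0.003,0,0.004,0,-0.003,-0.003,0.012,0.003,0,0.004,0,-0.003,-0.003,0.0165,0.003,0,0.004,0,-0.003,-0.003,0.0165,0.003,0,0.004])

```text
time: 18.32
ee_pos: [0.6123, -0.3482, 0.0157]
tcp_rot: [[-0.036, 0.999, -0.001], [0.999, 0.036, -0.0], [-0.0, -0.001, -1.0]]
force: [-2.0, 0.5, 4.2]
opening: 0.46
```

Run:
```python
from h import *
go(.613,-.3485,.0155,92.1)
```

```text
t 18.32 pos [ 0.6123 -0.3482  0.0157] yaw 92.08 open 0.46 F [-2.   0.5  4.2]
  shift [-0.0003  0.0007  0.0002] turn [-0.0012  0.0002 -0.0004] rows 0.0
```

Touched down on the mat; release and rise, then head for the sanding block.

Emit:
step_arm(rows=[65,0,0,0,0,0,0,65,0,0,0,0,0,0,65,0,0,0,0,0,0])

```text
time: 18.7
ee_pos: [0.6126, -0.3481, 0.0151]
tcp_rot: [[-0.037, 0.999, -0.001], [0.999, 0.037, 0.0], [0.0, -0.001, -1.0]]
force: [-0.2, 0.6, 0.1]
opening: 0.65
```

Emit:
step_arm(rows=[65,0,0,-0.02,0,0,0,65,0,0,-0.06,0,0,0,65,0,0,-0.12,0,0,0,65,0,0,-0.14,0,0,0])

```text
time: 19.2
ee_pos: [0.6138, -0.3487, 0.1619]
tcp_rot: [[-0.036, 0.999, 0.005], [0.999, 0.037, -0.004], [-0.004, 0.005, -1.0]]
force: [1.4, -0.5, 0.7]
opening: 0.649
```

Run:
```python
from h import *
go(.498,.205,.17,80)
p=imaging.camera_params("wrist");im=imaging.snapshot("wrist");cv2.imwrite("pics/w16.png",im[:,:,::-1]);np.savez("w16.npz",**p)
```

```text
t 19.2 pos [ 0.6138 -0.3487  0.1619] yaw 92.09 open 0.649 F [ 1.4 -0.5  0.7]
  shift [ 0.5576 -0.0955 -0.0107] turn [0.0056 0.0033 0.211 ] rows 9.1
```

View pics/w16.png

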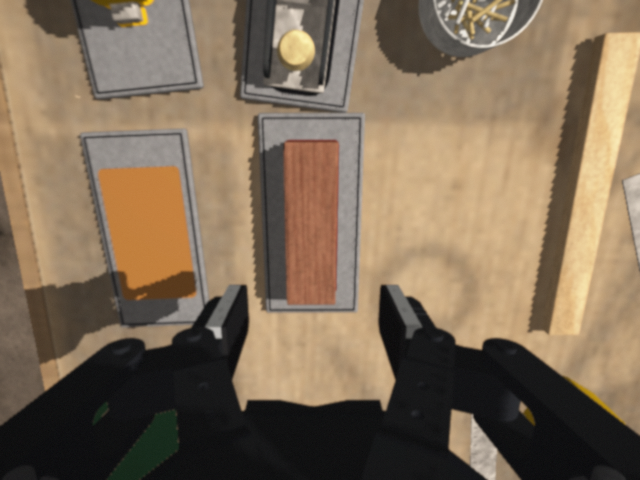

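Run:
```python
from h import *
p=np.load("w16.npz");im=cv2.imread("pics/w16.png")[:,:,::-1].copy()
m,c=masks(im,(0,95,60),(12,255,255),(270,120,355,312));print(rect(p,c,.036))
print(ray(p,[(260,115),(363,115),(356,310),(267,310)],.006).mean(0))
m,c=masks(im,(8,150,150),(20,255,255),(80,150,210,290));print(rect(p,c,.006))
w=ray(p,[(84,133),(186,131),(206,322),(122,323)],.006);print(w,w.mean(0))
```

```text
(array([ 0.61140881, -0.34800641]), array([ 40.35121155, 129.76724243]), np.float32(92.17157))
[ 0.61221479 -0.3498194 ]
(array([ 0.47192923, -0.36411511]), array([ 65.19432831, 106.05712891]), np.float32(94.2701))
[[ 0.4283075  -0.28507399]
 [ 0.50957364 -0.28052027]
 [ 0.51768576 -0.45069678]
 [ 0.43975324 -0.45443301]] [ 0.47383003 -0.36768101]
```

Emit:
step_arm(rows=[95,0.557,-0.095,-0.01,0.005,0,0.21,95,0.557,-0.095,-0.01,0.005,0,0.21,95,0.557,-0.095,-0.01,0.005,0,0.21,95,0.557,-0.095,-0.01,0.005,0,0.21,95,0.557,-0.095,-0.01,0.005,0,0.21])

```text
time: 19.88
ee_pos: [0.5482, -0.0404, 0.1613]
tcp_rot: [[0.173, 0.985, -0.005], [0.985, -0.173, 0.0], [-0.001, -0.005, -1.0]]
force: [1.8, 0.4, -0.1]
opening: 0.952
```

Run:
```python
from h import *
go(.498,.205,.17,80)
```

```text
t 19.88 pos [ 0.5482 -0.0404  0.1613] yaw 80.05 open 0.952 F [ 1.8  0.4 -0.1]
  shift [ 0.2331 -0.0919 -0.0083] turn [-0.0054  0.0006  0.0008] rows 4.0
```

Emit:
step_arm(rows=[95,0.233,-0.092,-0.008,-0.005,0,0,95,0.233,-0.092,-0.008,-0.005,0,0,95,0.233,-0.092,-0.008,-0.005,0,0,95,0.233,-0.092,-0.008,-0.005,0,0,95,0.233,-0.092,-0.008,-0.005,0,0])

```text
time: 20.5
ee_pos: [0.4974, 0.2068, 0.1696]
tcp_rot: [[0.167, 0.986, -0.001], [0.986, -0.167, 0.0], [0.0, -0.001, -1.0]]
force: [0.4, 0.1, 0.2]
opening: 0.95
```

Run:
```python
from h import *
go(.4985,.228,.012,80)
p=imaging.camera_params("wrist");im=imaging.snapshot("wrist");cv2.imwrite("pics/w17.png",im[:,:,::-1]);np.savez("w17.npz",**p)
hsv=cv2.cvtColor(im,cv2.COLOR_RGB2HSV);print(hsv[200,320],hsv[150,420])
```

```text
t 20.5 pos [0.4974 0.2068 0.1696] yaw 80.37 open 0.95 F [0.4 0.1 0.2]
  shift [ 0.0211 -0.0023  0.1576] turn [-0.0009 -0.      0.0065] rows 2.5
[ 16 101 205] [ 16  86 187]
```

View pics/w17.png

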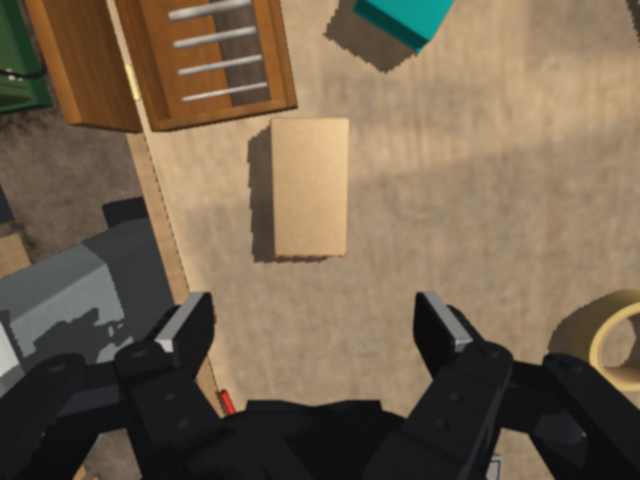

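Run:
```python
from h import *
p=np.load("w17.npz")
w=ray(p,[(271,118),(349,118),(346.5,256),(274,257)],.031);print(w.round(4).tolist(),w.mean(0));e=w[0]+w[1]-w[2]-w[3];print(np.hypot(*e)/2,np.degrees(np.arctan2(e[1],e[0])),np.linalg.norm(w[0]-w[1]),np.linalg.norm(w[2]-w[3]))
c=w.mean(0);u=e/np.hypot(*e);g=c-.012*u;print(g)
go(g[0],g[1],.008,np.degrees(np.arctan2(e[1],e[0])))
```

```text
[[0.4787, 0.2927], [0.536, 0.283], [0.5188, 0.1756], [0.4594, 0.1848]] [0.49821765 0.23402012]
0.10920462799938206 80.36620097990964 0.05818093009849618 0.06014545023151492
[0.49620944 0.22218935]
t 20.55 pos [0.4979 0.205  0.1695] yaw 80.28 open 0.949 F [-0.5 -0.5  0.5]
  shift [ 0.0168 -0.0044  0.1615] turn [-0.0009  0.0007 -0.0016] rows 2.6
```

Emit:
step_arm(rows=[95,0.017,-0.004,0.06,0,0,0,95,0.017,-0.004,0.11,0,0,0,95,0.017,-0.004,0.145,0,0,0,95,0.017,-0.004,0.16,0,0,0,95,0.017,-0.004,0.16,0,0,0])

```text
time: 21.18
ee_pos: [0.4974, 0.2196, 0.0091]
tcp_rot: [[0.174, 0.985, -0.002], [0.985, -0.174, -0.001], [-0.001, -0.002, -1.0]]
force: [-0.0, -0.3, 0.6]
opening: 0.95
```

Run:
```python
from h import *
go(.4963,.2222,.009,80.4)
im=imaging.snapshot("wrist");cv2.imwrite("pics/w18.png",im[:,:,::-1])
```

```text
t 21.18 pos [0.4974 0.2196 0.0091] yaw 80.0 open 0.95 F [-0.  -0.3  0.6]
  shift [ 0.0023 -0.0016  0.0001] turn [-0.0018  0.0013 -0.0071] rows 0.0
```

View pics/w18.png

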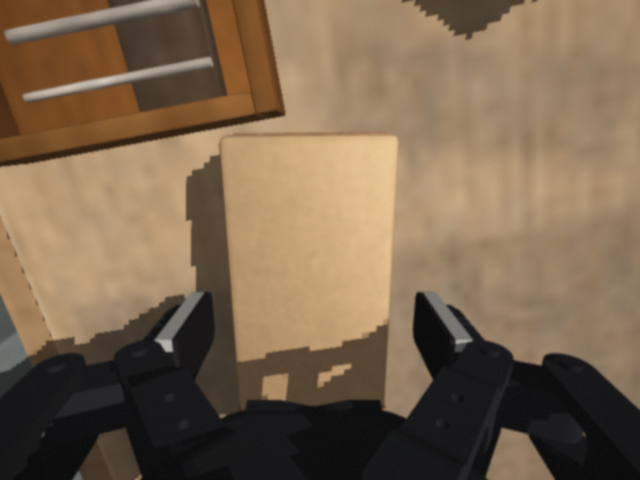

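Emit:
step_arm(rows=[95,0.002,-0.001,0,0,0,-0.005,0,0.002,-0.001,0,0,0,-0.005,0,0.002,-0.001,0,0,0,-0.005,0,0.002,-0.001,0,0,0,-0.005,0,0.002,-0.001,0,0,0,-0.005], squeeze=35)

```text
time: 21.85
ee_pos: [0.4975, 0.223, 0.0106]
tcp_rot: [[0.168, 0.986, 0.001], [0.986, -0.168, 0.0], [0.0, 0.001, -1.0]]
force: [0.3, 0.3, 6.1]
opening: 0.714
```

Emit:
step_arm(rows=[0,0,0,0,0,0,0,0,0,0,0,0,0,0])

```text
time: 22.1
ee_pos: [0.4974, 0.223, 0.0105]
tcp_rot: [[0.167, 0.986, 0.001], [0.986, -0.167, 0.0], [0.0, 0.001, -1.0]]
force: [-0.7, 0.4, 6.2]
opening: 0.719
```

Run:
```python
from h import *
go(.4963,.2222,.12,80.4)
p=imaging.camera_params("wrist");im=imaging.snapshot("wrist");cv2.imwrite("pics/w19.png",im[:,:,::-1]);np.savez("w19.npz",**p)
```

```text
t 22.1 pos [0.4974 0.223  0.0105] yaw 80.36 open 0.719 F [-0.7  0.4  6.2]
  shift [-0.001  -0.0009 -0.1095] turn [ 0.0006 -0.0004 -0.0007] rows 1.8
```

View pics/w19.png

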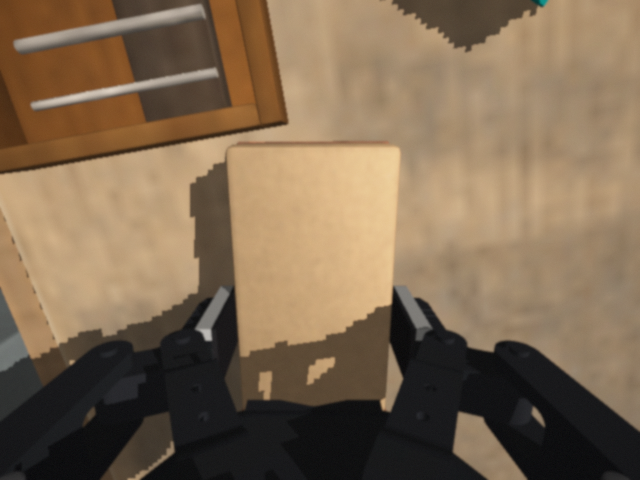

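Run:
```python
from h import *
p=np.load("w19.npz");s=robot.observe()
w=ray(p,[(229,147),(400,147)],.030)
print([s["tcp_rot"][:2,:2].T@(q-s["ee_pos"][:2]) for q in w])
```

```text
[array([ 0.06597122, -0.02921872]), array([0.06600764, 0.02784342])]
```

Emit:
step_arm(rows=[0,0,0,-0.04,0,0,0,0,0,0,-0.09,0,0,0,0,0,0,-0.13,0,0,0,0,0,0,-0.13,0,0,0])

```text
time: 22.65
ee_pos: [0.4984, 0.2234, 0.143]
tcp_rot: [[0.168, 0.986, 0.004], [0.986, -0.168, 0.002], [0.003, 0.004, -1.0]]
force: [0.1, 0.4, -0.9]
opening: 0.718
```

Run:
```python
from h import *
go(.4746,-.3783,.14,94.2)
```

```text
t 22.65 pos [0.4984 0.2234 0.143 ] yaw 80.36 open 0.718 F [ 0.1  0.4 -0.9]
  shift [-0.5972  0.0773  0.0018] turn [ 0.0042 -0.0021 -0.2416] rows 9.6
```

Emit:
step_arm(rows=[0,-0.597,0.077,0,0.004,0,-0.241,0,-0.597,0.077,0,0.004,0,-0.241,0,-0.597,0.077,0,0.004,0,-0.241,0,-0.597,0.077,0,0.004,0,-0.241,0,-0.597,0.077,0,0.004,0,-0.241])

```text
time: 23.28
ee_pos: [0.4839, -0.087, 0.1386]
tcp_rot: [[-0.073, 0.997, -0.006], [0.997, 0.073, -0.0], [0.0, -0.006, -1.0]]
force: [0.2, 0.5, -0.6]
opening: 0.719
```

Run:
```python
from h import *
go(.4746,-.3783,.14,94.2)
```

```text
t 23.27 pos [ 0.4839 -0.087   0.1386] yaw 94.17 open 0.719 F [ 0.2  0.5 -0.6]
  shift [-0.2898 -0.0305 -0.0013] turn [-0.0058 -0.0002 -0.0005] rows 4.7
```

Emit:
step_arm(rows=[0,-0.29,-0.03,0,-0.005,0,0,0,-0.29,-0.03,0,-0.005,0,0,0,-0.29,-0.03,0,-0.005,0,0,0,-0.29,-0.03,0,-0.005,0,0,0,-0.29,-0.03,0,-0.005,0,0])

```text
time: 23.9
ee_pos: [0.4748, -0.379, 0.1381]
tcp_rot: [[-0.071, 0.997, -0.001], [0.997, 0.071, 0.001], [0.001, -0.001, -1.0]]
force: [0.8, 0.7, -0.3]
opening: 0.714
```

Run:
```python
from h import *
go(.4746,-.3783,.035,94.2)
im=imaging.snapshot("scene");show(im,"s20",(290,120,480,260),4)
```

```text
t 23.9 pos [ 0.4748 -0.379   0.1381] yaw 94.06 open 0.714 F [ 0.8  0.7 -0.3]
  shift [ 0.0006 -0.      0.1031] turn [-0.0013 -0.0009 -0.0024] rows 1.7
```

View pics/s20.png

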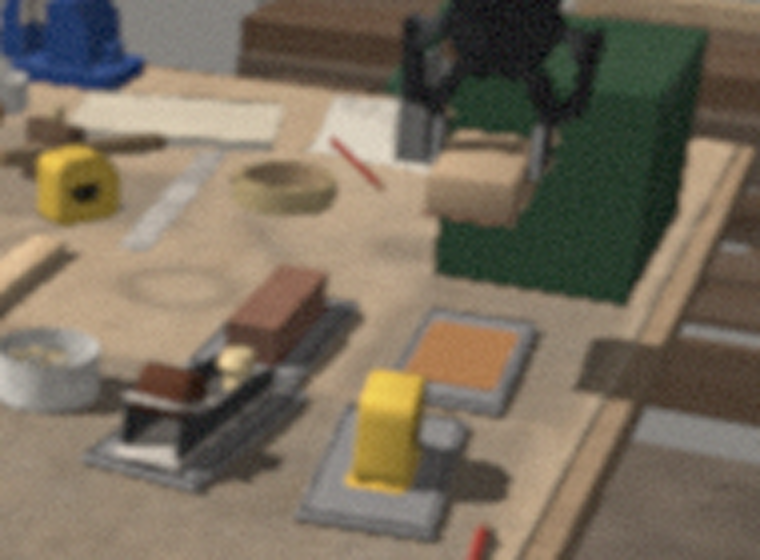

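Emit:
step_arm(rows=[0,0.001,0,0.04,0,0,-0.002,0,0.001,0,0.08,0,0,-0.002,0,0.001,0,0.103,0,0,-0.002,0,0.001,0,0.103,0,0,-0.002,0,0.001,0,0.103,0,0,-0.002])

```text
time: 24.58
ee_pos: [0.476, -0.3757, 0.0374]
tcp_rot: [[-0.075, 0.997, 0.0], [0.997, 0.075, -0.0], [-0.0, 0.0, -1.0]]
force: [0.1, 0.1, -0.3]
opening: 0.715
```

Run:
```python
from h import *
go(.4746,-.3783,.0165,94.2)
```

```text
t 24.57 pos [ 0.476  -0.3757  0.0374] yaw 94.28 open 0.715 F [ 0.1  0.1 -0.3]
  shift [-0.0025 -0.0015  0.0209] turn [0.0003 0.0004 0.0013] rows 0.3
```

Emit:
step_arm(rows=[0,-0.002,-0.001,0.008,0,0,0,0,-0.002,-0.001,0.016,0,0,0,0,-0.002,-0.001,0.0205,0,0,0,0,-0.002,-0.001,0.0205,0,0,0])

```text
time: 25.08
ee_pos: [0.4747, -0.3777, 0.0166]
tcp_rot: [[-0.074, 0.997, -0.0], [0.997, 0.074, -0.0], [-0.0, -0.0, -1.0]]
force: [-3.2, 1.0, 4.3]
opening: 0.716
```

Run:
```python
from h import *
go(.4746,-.3783,.0165,94.2)
```

```text
t 25.07 pos [ 0.4747 -0.3777  0.0166] yaw 94.26 open 0.716 F [-3.2  1.   4.3]
  shift [-0.0006 -0.0002  0.0001] turn [-0.0001  0.0002  0.0011] rows 0.0
```

Emit:
step_arm(rows=[95,0,0,0,0,0,0,95,0,0,0,0,0,0,95,0,0,0,0,0,0])

```text
time: 25.45
ee_pos: [0.4748, -0.3777, 0.016]
tcp_rot: [[-0.074, 0.997, -0.0], [0.997, 0.074, 0.0], [0.0, -0.0, -1.0]]
force: [0.4, 0.0, 0.5]
opening: 0.95
```

Emit:
step_arm(rows=[95,0,0,-0.03,0,0,0,95,0,0,-0.09,0,0,0,95,0,0,-0.15,0,0,0,95,0,0,-0.18,0,0,0])

```text
time: 25.95
ee_pos: [0.4755, -0.3781, 0.2]
tcp_rot: [[-0.074, 0.997, 0.003], [0.997, 0.074, -0.003], [-0.003, 0.003, -1.0]]
force: [-0.5, -0.3, -1.0]
opening: 0.95
```

Run:
```python
from h import *
go(.38,.05,.2,94)
p=imaging.camera_params("wrist");im=imaging.snapshot("wrist");cv2.imwrite("pics/w21.png",im[:,:,::-1]);np.savez("w21.npz",**p)
```

```text
t 25.95 pos [ 0.4755 -0.3781  0.2   ] yaw 94.27 open 0.95 F [-0.5 -0.3 -1. ]
  shift [ 0.4341 -0.0633 -0.0015] turn [0.003  0.003  0.0047] rows 7.0
```

View pics/w21.png

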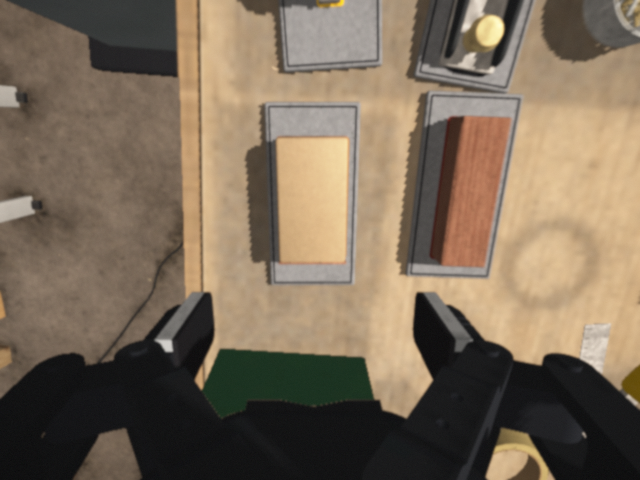

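Emit:
step_arm(rows=[95,0.434,-0.063,0,0,0,0,95,0.434,-0.063,0,0,0,0,95,0.434,-0.063,0,0,0,0,95,0.434,-0.063,0,0,0,0,95,0.434,-0.063,0,0,0,0])

```text
time: 26.62
ee_pos: [0.4063, -0.071, 0.1959]
tcp_rot: [[-0.074, 0.997, 0.0], [0.997, 0.074, 0.0], [0.0, 0.0, -1.0]]
force: [0.5, 0.5, 0.2]
opening: 0.949
```

Run:
```python
from h import *
go(.45,.0,.25,94)
im=imaging.snapshot("top");show(im,"t22",(345,180,525,330),4.4);p=imaging.camera_params("top")
cv2.imwrite("pics/t22full.png",im[:,:,::-1])
for n,lo,hi,roi,z in [("tapb",(0,80,60),(12,190,255),(435,225,505,260),.036),("tape",(22,150,120),(35,255,255),(355,280,435,330),.062)]:
    m,c=masks(im,lo,hi,roi);print(n,rect(p,c,z))
```

```text
t 26.62 pos [ 0.4063 -0.071   0.1959] yaw 94.23 open 0.949 F [0.5 0.5 0.2]
  shift [ 0.0676  0.0489 -0.0541] turn [ 0.0003 -0.      0.0041] rows 1.6
tapb (array([ 0.61129535, -0.34474084]), array([ 43.49678421, 136.41697693]), np.float32(92.15796))
tape (array([ 0.47265488, -0.1576777 ]), array([40.53062439, 76.02311707]), np.float32(98.00986))
```

View pics/t22.png

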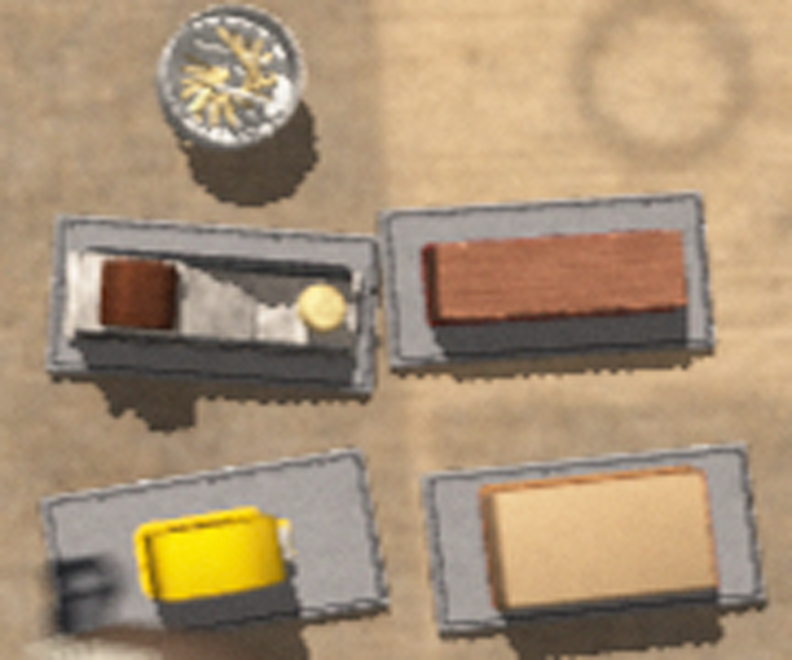

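Run:
```python
from h import *
p=imaging.camera_params("top")
def cor(n,pts,z):
    w=ray(p,(np.array(pts)+.5)/4.4-.5+np.array((345,180)),z);e=w[1]-w[0]+w[2]-w[3]
    print(n,w.mean(0).round(4),np.degrees(np.arctan2(e[1],e[0]))%180,np.linalg.norm(np.roll(w,-1,0)-w,axis=1).round(3))
cor("tapb",[(433,246),(684,230),(688,306),(440,323)],.036)
cor("sand",[(494,488),(708,468),(718,590),(504,608)],.037)
cor("tape",[(150,526),(277,511),(284,586),(160,602)],.065)
cor("plane",[(70,250),(360,272),(355,355),(68,332)],.022)
```

```text
tapb [ 0.6119 -0.3485] 92.43119551520601 [0.132 0.04  0.13  0.04 ]
sand [ 0.475  -0.3652] 93.66721882034803 [0.112 0.063 0.111 0.062]
tape [ 0.4717 -0.1594] 95.62071119616054 [0.065 0.038 0.063 0.039]
plane [ 0.6035 -0.168 ] 84.17071740425774 [0.154 0.044 0.152 0.043]
```

Emit:
step_arm(rows=[95,0,0,-0.02,0,0,0,95,0,0,-0.02,0,0,0,95,0,0,-0.02,0,0,0])

```text
time: 27.05
ee_pos: [0.4071, -0.0729, 0.2154]
tcp_rot: [[-0.074, 0.997, -0.001], [0.997, 0.074, 0.0], [0.0, -0.001, -1.0]]
force: [-0.6, -0.1, -0.6]
opening: 0.951
```

Run:
```python
from h import *
print(order.hand_in())
```

```text
the job is handed in; nothing more can be done
None
```

All four tools are on their own mats, and I handed the job in at about 27 s of the 115 s. I placed the block plane, tape measure, tapping block and sanding block in that order. I left the turquoise block alone. `hand_in` gave no verdict.

**Position checks:** In the final top view, every tool measured within about 3 mm of its mat's centre and about 2° of its long side (limits 13 mm and 11°). All four look level and upright.

**Bystanders:** I saw no sign that the screw tin had moved. I planned the moves to clear the tape roll but did not re-measure it at the end.

**Checks that disagreed:** My last automatic colour masks for the tape measure and tapping block were off by several millimetres. They merged each tool with the same-coloured silhouette or its side face. I used the corners of each tool's top face instead. For the tapping block these agreed with the wrist-camera view. The tape measure's corner reading is about 2° and 3 mm off the mat, because its ends are rounded and hard to read.

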